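Bolt, tug-test and invert a vial wash basket

TASK

The small steel basket of rinsed glass vials has to drain. Slide the bolt on its front fully home and, with the basket still standing upright, tug the lid upward by its handle firmly enough to be sure that the bolt holds. Only then turn the basket upside down (it can be laid on its back half-way, to take it afresh) and set it down gently on its lid studs inside the drip tray, lid still bolted and all four vials in it, leaving the other things on the bench where they are.

Things in the scene. Friction and masses are not known exactly. Their poses are not given: they have to be found in the camera images.
- basket_centre (a point): Centre of the lidded steel vial basket (about 0.6 kg with 4 vials): 62 mm front to back (own x), 56 across (own y), 62 high over its studs (own z, towards the lid); this point is midway in all three. Grip its flat sides, y = +28 and -28 mm, from the underside up to 13 mm above here. Its back (own +x, 31 mm from here) is flat: it lies steadily on it. The bolt on the front reaches to x = -46 mm.
- stud (a point): Tip of one of the four round studs, 7 mm thick and 15 mm tall, on the lid's corners: at x = -20 and +24, y = +22.5 and -22.5 mm from the basket's middle and 31 mm above it (level with the top of its outline, 15 mm above the lid's bars). Upside down the basket stands on these four; this is the one at x = +24, y = +22.5.
- lid_handle (a point): Middle of the lift handle on the lid: an upright steel blade 28 mm long (own x), 5 mm thick (own y), its top edge 6 mm above this point and the lid's bars 6 mm below it. Axes as the basket's while the lid is shut.
- lid (a joint): Opening of the lid in rad, hinged along its back edge: 0 shut, growing as the front edge lifts. Unbolted, it lifts freely with about 1 N at the handle and falls shut by its own weight. Bolted, it has about 2 mm of play at the front (0.03 rad), then the bolt stops it: a pull of 4 N tells. Over about 6 N the front edge of the basket itself begins to leave the bench.
- bolt_tab (a point): Middle of the upper part of the bolt's upright thumb tab: a steel blade 6 mm thick (own y), 12 mm wide (own x), its top 6 mm above this point and the lid's top face 6 mm below this point. It stands in front of the front wall, 38 mm (own -x) from the basket's middle. Axes as the basket's.
- bolt (a joint): Travel of the sliding bolt in m along the basket's own +y: 0 fully drawn, 0.017 fully home (against its stop); at the start it is drawn, 0 to 5 mm. It slides with about 1.5 N of friction and stays where it is left. On the way it passes through the eye on the lid's front edge and so locks the lid.
- tray_floor (a point): Middle of the floor of the fixed steel drip tray: 140 mm (own x) by 160 mm (own y) outside, floor 3 mm above the bench, lip 2.5 mm thick and 10 mm above the bench all round. z up.
- vial1_centre (a point): Middle of a glass vial, 22 mm in diameter and 38 mm tall, standing loose in its compartment of the basket.
- vial2_centre (a point): Second vial, the same.
- vial3_centre (a point): Third vial, the same.
- vial4_centre (a point): Fourth vial, the same.
- beaker: Bystander: glass beaker 47 mm in diameter, 58 mm high; origin at its foot.
- pipette: Bystander: pipette 235 mm long and 30 mm thick lying along its own x; origin on the bench near its middle.
- spatula: Bystander: slim steel lab spatula 180 mm long lying along its own x; origin on the bench at its middle.
- carton: Bystander: carton of weighing paper, 100 x 100 x 30 mm; origin at its underside.
- wash_bottle: Bystander: white wash bottle 62 mm in diameter, 200 mm high with its spout; origin at its foot.
- plastic_beaker: Bystander: plastic beaker 82 mm in diameter at the rim, 95 mm high; origin at its foot.
- weigh_bottle: Bystander: squat glass weighing bottle with stopper, 39 mm in diameter, 48 mm high; origin at its foot.
Mind the look-alikes: they are no part of the job. Leave any purple look-alike of the part that bears basket_centre alone.

How it is judged (in metres and radians):
On the way, in this order (a step that is already met when the one before it is completed fails the run):
1. bolt slid home with the basket upright and the lid shut (value of joint bolt above 0.0145 m and angle between basket_centre's own z axis and vertical below 0.3 rad and value of joint lid below 0.06 rad), for 0.2 s.
2. lid tugged upward against the bolt (at least 0.8 N between the bolt and the lid's eye, some 3 N at the handle) with the basket still upright (contact force between lid and bolt above 0.8 N and value of joint bolt above 0.0145 m and angle between basket_centre's own z axis and vertical below 0.4 rad), for 0.15 s.
3. the inverted basket is let down to the tray's floor while still held, not dropped (studs within 9 mm of the floor with the fingers still on it) (angle between basket_centre's own z axis and vertical above 2.9 rad and z of basket_centre in the frame of tray_floor below 0.04 m and horizontal distance between basket_centre and tray_floor below 0.08 m and contact force between the fingers and basket above 0.5 N), for 0.1 s.
At the end, for the whole second after the job is handed in: The basket stands level (within 0.1 rad), upside down on its studs and at rest on the tray's floor, its middle within 50 mm (tray's x) and 60 mm (tray's y) of the tray's middle, bolt home (over 14.5 mm), lid shut (under 0.06 rad) and all four vials inside; released (angle between basket_centre's own z axis and vertical above 3.04 rad and x of basket_centre in the frame of tray_floor between -0.05 and 0.05 m and y of basket_centre in the frame of tray_floor between -0.06 and 0.06 m and z of basket_centre in the frame of tray_floor between 0.026 and 0.035 m and value of joint bolt above 0.0145 m and value of joint lid below 0.06 rad and distance between each of vial1_centre, vial2_centre, vial3_centre, vial4_centre and basket_centre below 0.04 m and linear speed of basket below 0.02 m/s); the robot touches nothing.
It fails at once if the lid comes open on the tilted basket (value of joint lid above 0.12 rad and angle between basket_centre's own z axis and vertical above 0.6 rad).
It fails at once if the basket is dropped or banged down in the tray (contact force between basket and tray above 80 N).
It fails at once if a bystander is shifted by more than 30 mm (distance of any of beaker, pipette, spatula, carton, wash_bottle, plastic_beaker, weigh_bottle from where it was at the start of the episode above 0.03 m).
It also fails if it takes over 72 s, if anything falls off the work surface, if the arm or the gripper's body presses on something with over 40 N, if the wrist force passes 120 N, or if a joint passes its speed limit or range.

ROBOT

A 6-joint arm with a two-finger parallel gripper is mounted at the origin on the work surface. World frame = base frame: x ahead of the robot, y to its left, z up, the work surface at z = 0. Lengths are in mm, angles in rad, forces in N, time in s.
With the tool pointing down it reaches from about 350 to 875 mm from the base axis. Payload 4.2 kg.
Tool frame: the origin (TCP) lies midway between the tips of the shut fingers; the grasp point (between the pads) lies 19 mm behind it; z points along the fingers, y is the line along which they close (so a half turn about z gives the same grasp; the last joint's range is limited). The gripper opens to 85 mm and grips with 20 to 120 N. Pads are 22 mm wide; open, the fingers measure 114 mm over their backs; the gripper's body (76 mm by 85 mm) begins 54 mm behind the grasp point. The pads swing forward as they close: fully open they stand 13 mm farther back than shut.
Start: joints at [-0.907, 0.385, 0.008, 0, -1.194, -0.259], TCP at [246.16, -574.46, 231.312] pointing down, gripper open.
Joint ranges: [-3.14, 3.14], [-1.21, 2.06], [-1.07, 1.41], [-3.16, 2.05], [-2.99, -0.16], [-3.1, 3.1]. Speed limits (rad/s): [2.79, 2.79, 3.14, 3.14, 3.14, 3.14].

INTERFACE

Orientations are given as a unit quaternion [x, y, z, w].
In Python, from bench import sensors, get_image, camera_params, job_done gives the robot as it stands.
- The arm moves only by the tool servo_tool, never from a script. Its argument "motion" is a list of rows, each an object with "travel": the shift along the tool's x, y, z as a fraction of full scale, a list of three; "rot": the turn, a rotation vector about the tool's x, y, z as a fraction of full scale, a list of three; "hand": the opening, from 0 (shut) to 1 (fully open). In form: [{"travel": [x, y, z], "rot": [wx, wy, wz], "hand": hand}, ...]. A call has 1 to 10 rows; each row shifts and turns the commanded pose from where the row before left it, along the tool's axes as they then stand; what a row does not reach is not made up. Full scale, the value 1, is 25 cm for a shift and 360 degrees for a turn. A row lasts 1/12 s, in which the tool goes at most 41.7 mm and 7.16 degrees, less where a joint would pass 70% of its speed; a pose out of reach is approached as far as the arm can. A call with a number of a shift or a turn outside -1 to 1 is refused whole. A call with a gripper value outside its range is refused whole. The fingers move at their own pace and stop on an object; the grip force is fixed at half the most. Time passes only in rows, so rows that do not move let the fingers close. It gives the time, the measured TCP pose, the force, the opening and the grip force at its end, in the units of the state.
- sensors.read_state(): the state, without advancing time (a new reading comes with each control period).
- get_image(name): name is "side" or "top" or "wrist"; returns (picture, depth): 384x512x3 uint8, red, green, blue; 384x512 float32, mm along the optical axis (not along the pixel's ray), 0 where there is no reading.
- camera_params(name): a dict with "camera_matrix" (3x3 intrinsics, pixels), "R" (3x3) and "t" (3): a world point X has camera coordinates R X + t; the wrist camera has in their place "mount" (4x4, takes a point from camera to tool coordinates, whose origin is the TCP and whose axes are the flange's). Camera axes: x right, y down, z forward; pixel columns grow to the right and rows downward; lengths in mm; the calibration is good to about 2 mm. A picture is of the moment at which its call begins: read the wrist's pose just before it. camera_params takes no time and is no camera call.
- job_done(): hands the job in; it is judged then, once.
The state is a dict: "clock": time; "joints": joint angles; "joint_vel": joint speeds; "joint_efforts": joint torques, N m; "position": TCP position; "ee_rot": TCP orientation; "contact_force": force on the tool from outside, world axes, zero at the start; "wrist_torque": the same for the moment, N m; "gripper_width": finger opening in mm; "grasp_force": force on a finger pad.
Only numpy, scipy, OpenCV 4.12 (cv2) and the standard library are available. Lean on these libraries where they do the work, as an engineer would, in place of code of your own. Each camera call takes 0.05 s, during which the arm holds its last target. There are 200 camera calls.

## Working session

There is one attempt and no reset: what is moved stays moved. The work goes in short steps, Python scripts to look and compute and a tool call to move; the robot and the scene stay as the last step left them, time stands still between calls to the robot, and variables do not carry over. Pictures are saved under pics/ and viewed, at most 10 in all, crops included, and the job is handed in when it is done.

Besides the shell and the picture viewer there is one more tool, called after ">>>" as a command line: name --argument value ..., lists and objects as JSON in quotes. servo_tool: Moves the arm, as the interface text tells. Its arguments: {"type":"object","properties":{"motion":{"type":"array"}},"required":["motion"]}

```bash
ls; mkdir -p pics
python3 - <<'E'
from bench import *
import cv2,numpy as np
s=sensors.read_state();print(s)
ims=[]
for n in("top","side"):
    p,d=get_image(n);np.savez(f"{n}0.npz",p=p,d=d);cv2.imwrite(f"pics/{n}0.png",cv2.resize(p[...,::-1],(800,600)))
    c=camera_params(n);print(n,c)
print(camera_params("wrist"))
E
```

```text
pics
{'clock': 0.0, 'joints': array([-9.07422133e-01,  3.85518547e-01,  6.59508430e-03, -5.39729236e-04,
       -1.19401385e+00, -2.58602070e-01]), 'joint_vel': array([-9.71087701e-04, -9.70654809e-04, -3.23011942e-04,  2.06456948e-04,
        7.18518679e-04,  2.86261992e-05]), 'joint_efforts': array([ 4.38600164e-04, -3.92282939e+01,  1.88393980e+01,  4.18600380e+00,
       -4.64276935e-03, -1.46699165e-05]), 'position': array([ 245.91370067, -573.92452596,  230.22646983]), 'ee_rot': array([-2.00909612e-01,  9.79609166e-01,  1.07032402e-03, -2.51545722e-04]), 'contact_force': array([0.04830445, 0.13725843, 0.07330712]), 'wrist_torque': array([-0.01517191,  0.01350701, -0.01913532]), 'grasp_force': 0.0, 'gripper_width': 85.12018402006589}
top {'camera_matrix': array([[404.34508978,   0.        , 261.60996842],
       [  0.        , 404.34508978, 193.5978165 ],
       [  0.        ,   0.        ,   1.        ]]), 'R': array([[ 0.01086148, -0.99983558,  0.01452008],
       [-0.99630389, -0.01205822, -0.08504798],
       [ 0.08520908, -0.01354267, -0.99627105]]), 't': array([ -32.510849
[... 247 characters left out ...]
847 , -0.01443665],
       [-0.12632192,  0.49258914, -0.86104513],
       [ 0.24130244, -0.82666817, -0.50832359]]), 't': array([ 486.56942134,  121.54144323, 1168.72629662])}
{'camera_matrix': array([[267.97226802,   0.        , 254.1983205 ],
       [  0.        , 267.97226802, 192.87144284],
       [  0.        ,   0.        ,   1.        ]]), 'mount': array([[ 3.36470323e-04, -9.48338017e-01, -3.17261553e-01,
         8.26440068e+01],
       [ 9.99999877e-01,  4.35028339e-04, -2.39813587e-04,
        -8.29133071e-02],
       [ 3.65442108e-04, -3.17261433e-01,  9.48338046e-01,
        -1.42576348e+02],
       [ 0.00000000e+00,  0.00000000e+00,  0.00000000e+00,
         1.00000000e+00]])}
```

View pics/top0.png

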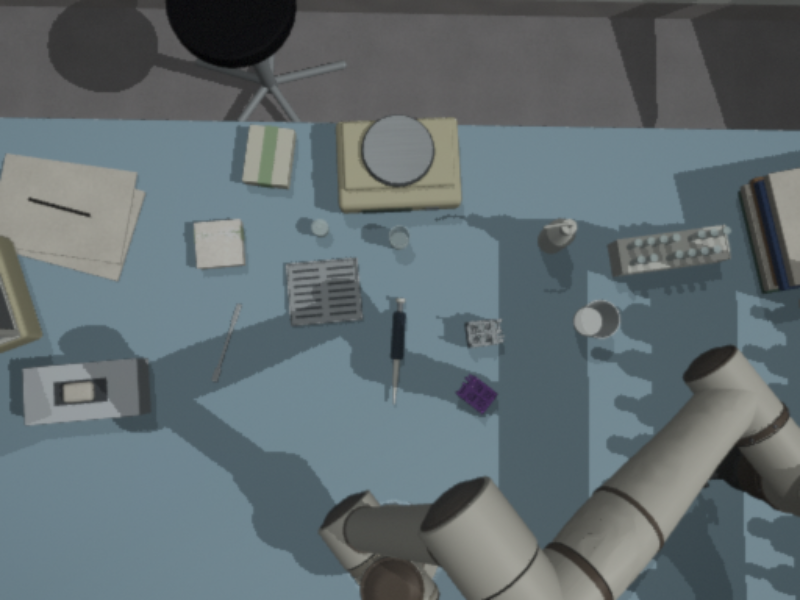

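View pics/side0.png

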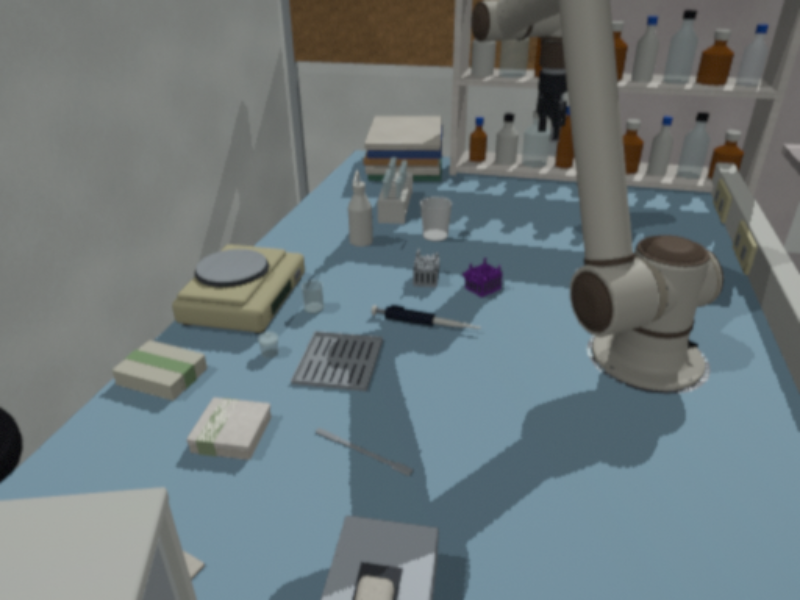

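Steel basket at about (484,333), purple decoy at (478,394), tray at (324,292), all in the 800x600 top view. The pipette lies between tray and basket, and the plastic beaker is to the basket's right.

```bash
cat > h.py <<'E'
from bench import *
import cv2,numpy as np
from scipy.spatial.transform import Rotation as Ro
def ray(n,u,v,st=None):
    c=camera_params(n);K=c["camera_matrix"];d=np.linalg.inv(K)@[u,v,1.]
    if n!="wrist": return -c["R"].T@c["t"],c["R"].T@d
    R=Ro.from_quat(st["ee_rot"]).as_matrix();M=np.array(c["mount"])
    return R@M[:3,3]+st["position"],R@M[:3,:3]@d
def onz(n,u,v,z,st=None):
    o,d=ray(n,u,v,st);return o+d*(z-o[2])/d[2]
def proj(n,X,st=None):
    c=camera_params(n);K=c["camera_matrix"]
    if n!="wrist": p=c["R"]@X+c["t"]
    else:
        R=Ro.from_quat(st["ee_rot"]).as_matrix();M=np.array(c["mount"])
        p=M[:3,:3].T@(R.T@(np.array(X)-st["position"])-M[:3,3])
    return (K@p/p[2])[:2]
def down(yaw): # tool z down, tool x at yaw in world
    c,s=np.cos(yaw),np.sin(yaw);return np.array([[c,s,0],[s,-c,0],[0,0,-1.]])
def plan(p,R,N=None,vmax=36.,st=None):
    st=st or sensors.read_state();p0=np.array(st["position"]);R0=Ro.from_quat(st["ee_rot"])
    w=(R0.inv()*Ro.from_matrix(R)).as_rotvec();D=np.array(p)-p0
    N=N or int(np.ceil(max(np.linalg.norm(D)/vmax,np.degrees(np.linalg.norm(w))/6.8,1)))
    S=sum((R0*Ro.from_rotvec(w*k/N)).as_matrix() for k in range(N))
    v=np.linalg.solve(S,D)
    print("rows",N,"travel",np.round(v/250,4).tolist(),"rot",np.round(w/N/2/np.pi,5).tolist())
E
python3 - <<'E'
from h import *
s=512/800
for n,u,v,z in [("basket",484,333,47),("purple",478,394,47),("tray",324,292,6),("pipR",396,403,5),("pipL",401,300,10),("pb",598,322,60),("beaker",400,238,50),("wash",560,232,100)]:
    print(n,onz("top",u*s,v*s,z).round())
d=np.load("top0.npz")
p=d["p"];u,v=int(484*s),int(333*s)
print("depth",d["d"][v-12:v+13:4,u-16:u+17:4].round())
# tray contour: corners
for c in [(287,262),(355,258),(362,320),(292,326)]: print(onz("top",c[0]*s,c[1]*s,10).round())
R=down(np.pi) ;b=onz("top",484*s,333*s,47)
st=sensors.read_state();print(Ro.from_quat(st["ee_rot"]).as_matrix().round(2))
cv2.imwrite("pics/crop0.png",cv2.resize(p[v-40:v+60,u-50:u+50,::-1],(600,600),interpolation=cv2.INTER_CUBIC))
E
```

```text
basket [ 472. -189.   47.]
purple [ 341. -177.   47.]
tray [561. 163.   6.]
pipR [317.  -1.   5.]
pipL [545.  -9.  10.]
pb [ 498. -433.   60.]
beaker [677.  -5.  50.]
wash [ 685. -343.  100.]
depth [[1414. 1416. 1415. 1415. 1414. 1419. 1416. 1413. 1419.]
 [1419. 1421. 1414. 1371. 1368. 1356. 1359. 1413. 1422.]
 [1416. 1406. 1368. 1372. 1376. 1372. 1372. 1416. 1420.]
 [1417. 1412. 1361. 1356. 1354. 1365. 1375. 1411. 1418.]
 [1409. 1407. 1365. 1370. 1357. 1367. 1364. 1368. 1412.]
 [1405. 1409. 1357. 1369. 1374. 1410. 1413. 1417. 1408.]
 [1410. 1405. 1410. 1408. 1411. 1412. 1413. 1407. 1411.]]
[627. 246.  10.]
[638.  95.  10.]
[499.  77.  10.]
[484. 231.  10.]
[[-0.92 -0.39 -0.  ]
 [-0.39  0.92  0.  ]
 [ 0.    0.   -1.  ]]
```

View pics/crop0.png

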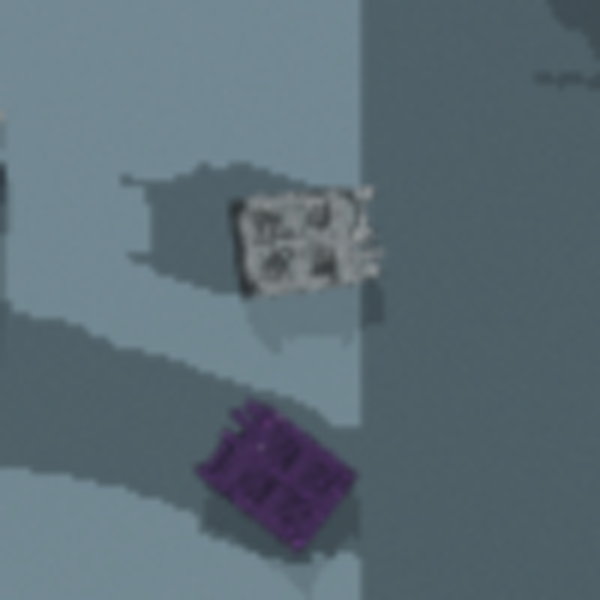

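Run:
```python
from h import *
plan([472,-189,170],down(np.radians(-84.2)),N=20)
```

```text
rows 20 travel [-0.0955, 0.0032, 0.0121] rot [1e-05, 1e-05, -0.01009]
```

>>> servo_tool --motion '[{"travel":[-0.0955,0.0032,0.0121],"rot":[0,0,-0.0101],"hand":1},{"travel":[-0.0955,0.0032,0.0121],"rot":[0,0,-0.0101],"hand":1},{"travel":[-0.0955,0.0032,0.0121],"rot":[0,0,-0.0101],"hand":1},{"travel":[-0.0955,0.0032,0.0121],"rot":[0,0,-0.0101],"hand":1},{"travel":[-0.0955,0.0032,0.0121],"rot":[0,0,-0.0101],"hand":1},{"travel":[-0.0955,0.0032,0.0121],"rot":[0,0,-0.0101],"hand":1},{"travel":[-0.0955,0.0032,0.0121],"rot":[0,0,-0.0101],"hand":1},{"travel":[-0.0955,0.0032,0.0121],"rot":[0,0,-0.0101],"hand":1},{"travel":[-0.0955,0.0032,0.0121],"rot":[0,0,-0.0101],"hand":1},{"travel":[-0.0955,0.0032,0.0121],"rot":[0,0,-0.0101],"hand":1}]'

```text
clock: 0.93
position: [422.7, -417.7, 200.2]
ee_rot: [-0.498, 0.867, 0.001, -0.0]
contact_force: [0.9, -0.1, 0.1]
gripper_width: 85.4
grasp_force: 0.0
```

Run:
```python
from h import *
import json
s=sensors.read_state();open("log.txt","a").write(json.dumps({k:list(map(float,s[k])) for k in("joints","position","ee_rot")})+"\n")
plan([472,-189,170],down(np.radians(-84.2)),N=10)
```

```text
rows 10 travel [-0.0951, 0.0031, 0.0121] rot [2e-05, 1e-05, -0.01002]
```

>>> servo_tool --motion '[{"travel":[-0.0951,0.0031,0.0121],"rot":[0,0,-0.01],"hand":1},{"travel":[-0.0951,0.0031,0.0121],"rot":[0,0,-0.01],"hand":1},{"travel":[-0.0951,0.0031,0.0121],"rot":[0,0,-0.01],"hand":1},{"travel":[-0.0951,0.0031,0.0121],"rot":[0,0,-0.01],"hand":1},{"travel":[-0.0951,0.0031,0.0121],"rot":[0,0,-0.01],"hand":1},{"travel":[-0.0951,0.0031,0.0121],"rot":[0,0,-0.01],"hand":1},{"travel":[-0.0951,0.0031,0.0121],"rot":[0,0,-0.01],"hand":1},{"travel":[-0.0951,0.0031,0.0121],"rot":[0,0,-0.01],"hand":1},{"travel":[-0.0951,0.0031,0.0121],"rot":[0,0,-0.01],"hand":1},{"travel":[-0.0951,0.0031,0.0121],"rot":[0,0,-0.01],"hand":1}]'

```text
clock: 1.77
position: [472.2, -189.1, 170.3]
ee_rot: [0.742, -0.671, -0.0, 0.0]
contact_force: [1.2, 0.9, -0.4]
gripper_width: 85.5
grasp_force: 0.0
```

```bash
cat >> h.py <<'E'
def log():
    import json
    s=sensors.read_state();open("log.txt","a").write(json.dumps({k:list(map(float,s[k])) for k in("joints","position","ee_rot")})+"\n");return s
def snap(n,f,box=None,sc=1.5):
    s=log();p,d=get_image(n);np.savez(f+".npz",p=p,d=d,pos=s["position"],q=s["ee_rot"])
    if box: p=p[box[1]:box[3],box[0]:box[2]]
    cv2.imwrite(f"pics/{f}.png",cv2.resize(p[...,::-1],None,fx=sc,fy=sc,interpolation=cv2.INTER_CUBIC));return s,p,d
E
python3 - <<'E'
from h import *
s,p,d=snap("wrist","w1",(100,50,400,270),2.6)
print(s["position"],Ro.from_quat(s["ee_rot"]).as_matrix().round(3),s["joints"].round(3))
E
```

```text
[ 472.1825996  -189.07826827  170.25601733] [[ 0.1   -0.995 -0.001]
 [-0.995 -0.1    0.   ]
 [-0.     0.001 -1.   ]] [-0.061  0.245 -0.363 -0.    -0.964  0.161]
```

View pics/w1.png

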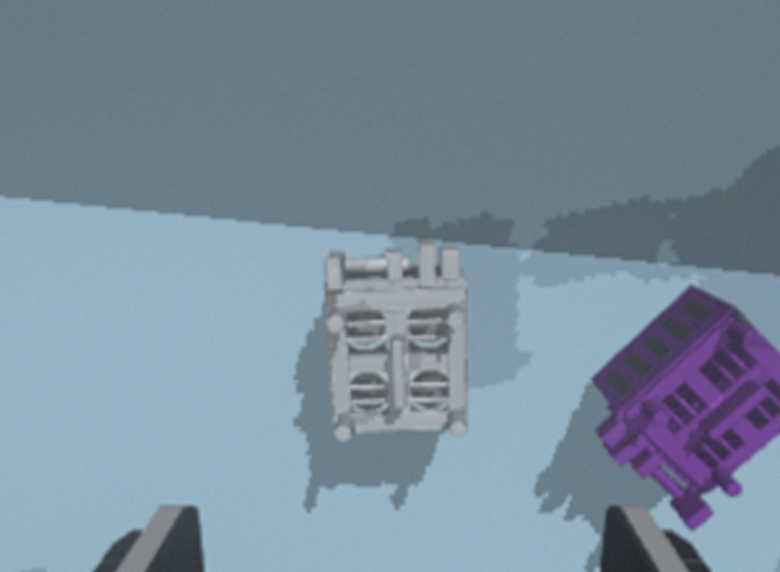

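Front and bolt are at the top of this view. The tall piece is at (427,258), the left piece at (335,265) and the rod at (375,265). I need a closer view to tell tab from eye.

>>> servo_tool --motion '[{"travel":[0.032,0,0.12],"rot":[0,0,0],"hand":1},{"travel":[0.032,0,0.12],"rot":[0,0,0],"hand":1},{"travel":[0,0,0.12],"rot":[0,0,0],"hand":1},{"travel":[0,0,0],"rot":[0,0,0],"hand":1}]'

```text
clock: 2.15
position: [469.3, -205.6, 75.4]
ee_rot: [0.74, -0.673, -0.005, 0.003]
contact_force: [-0.7, 1.0, -0.1]
gripper_width: 85.0
grasp_force: 0.0
```

Run:
```python
from h import *
s,p,d=snap("wrist","w2",(180,60,340,220),3.7)
print(s["position"],Ro.from_quat(s["ee_rot"]).as_matrix().round(3),s["joints"].round(3))
```

```text
[ 469.34433655 -205.55396274   75.35177192] [[ 0.094 -0.995 -0.012]
 [-0.996 -0.094  0.003]
 [-0.004  0.012 -1.   ]] [-0.097  0.377 -0.458 -0.002 -0.749  0.193]
```

View pics/w2.png

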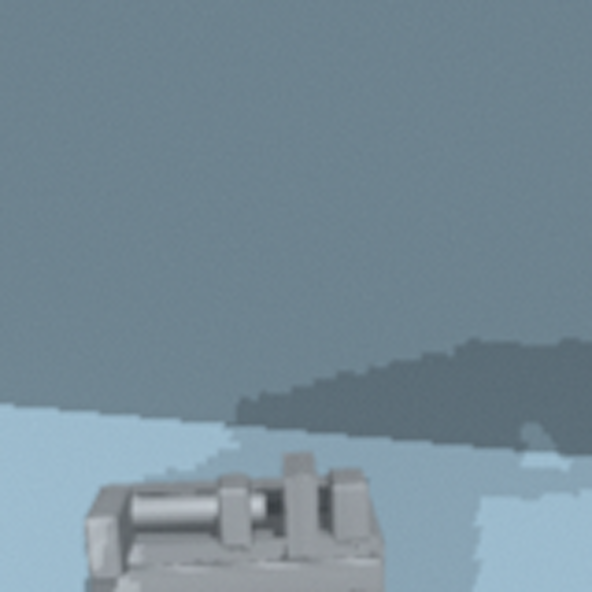

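Run:
```python
from h import *
w=np.load("w1.npz");st=dict(position=w["pos"],ee_rot=w["q"])
P=np.array([onz("wrist",100+u/2.6,50+v/2.6,62,st) for u,v in[(335,323),(455,318),(343,432),(458,428)]])
print(P.round(1));dd=lambda i,j:round(float(np.linalg.norm(P[i]-P[j])),1);print("y:",dd(0,1),dd(2,3),"(45) x:",dd(0,2),dd(1,3),"(44)")
ax=(P[2]+P[3]-P[0]-P[1])[:2];yaw=np.degrees(np.arctan2(ax[1],ax[0]));ay=(P[1]+P[3]-P[0]-P[2])[:2]
print("yaw own x",yaw,"from y",np.degrees(np.arctan2(ay[1],ay[0]))-90)
yaw=np.radians(yaw);X=np.array([np.cos(yaw),np.sin(yaw)]);Y=np.array([-X[1],X[0]])
c=P.mean(0)[:2]-2*X;print("centre",c)
# tab top z=59 in w1 at (335,258)?, w2
for nm,(u,v),f in[("w1 tab",(335,262),"w1"),("w2 tabtop",(103,535),"w2"),("w2 eye",(299,460),"w2"),("w2 keeper",(348,475),"w2")]:
    w=np.load(f+".npz");st=dict(position=w["pos"],ee_rot=w["q"])
    q=onz("wrist",*( (100+u/2.6,50+v/2.6) if f=="w1" else (180+u/3.7,60+v/3.7)),59,st)
    r=q[:2]-c;print(nm,"own",r@X,r@Y)
st=dict(position=np.load("w2.npz")["pos"],ee_rot=np.load("w2.npz")["q"])
for y in(-26,-20):
  for x in (-44,-32): 
    q=np.append(c+x*X+y*Y,59);u=proj("wrist",q,st);print(x,y,((u-[180,60])*3.7).round())
w=np.load("w2.npz");print(w["d"][185:212,205:217:2].round())
```

```text
[[ 497.2 -203.8   62. ]
 [ 453.1 -210.1   62. ]
 [ 491.  -160.3   62. ]
 [ 446.5 -166.4   62. ]]
y: 44.5 44.9 (45) x: 43.9 44.2 (44)
yaw own x 98.3948783419193 from y -261.9440076650883
centre [ 472.21958468 -187.12210189]
w1 tab own -42.21751569774332 -20.833735399404297
w2 tabtop own -40.33511352654998 -21.43917307516129
w2 eye own -51.876289146252276 12.631631393597546
w2 keeper own -48.793000141090154 20.742163721145868
-44 -26 [ 74. 516.]
-32 -26 [ 82. 581.]
-44 -20 [109. 514.]
-32 -20 [116. 579.]
[[228. 227. 228. 227. 226. 227.]
 [228. 226. 226. 228. 228. 228.]
 [228. 228. 227. 228. 228. 227.]
 [228. 229. 228. 227. 228. 228.]
 [229. 229. 228. 228. 230. 229.]
 [229. 230. 229. 229. 229. 228.]
 [228. 187. 184. 184. 186. 226.]
 [229. 183. 182. 182. 182. 186.]
 [230. 180. 179. 180. 181. 184.]
 [229. 177. 178. 178. 178. 184.]
 [230. 176. 175. 176. 179. 185.]
 [176. 175. 174. 174. 176. 185.]
 [173. 174. 172. 173. 175. 184.]
 [170. 170. 171. 171. 175. 185.]
 [169. 170. 168. 171. 175. 184.]
 [169. 169. 169. 168. 174. 183.]
 [169. 168. 169. 169. 174. 183.]
 [170. 170. 169. 170. 175. 183.]
 [171. 168. 170. 170. 175. 182.]
 [170. 170. 169. 170. 174. 183.]
 [171. 170. 170. 172. 174. 184.]
 [169. 170. 170. 171. 175. 183.]
 [171. 170. 172. 170. 173. 181.]
 [171. 170. 170. 170. 174. 182.]
 [171. 171. 171. 171. 173. 186.]
 [172. 171. 170. 171. 174. 188.]
 [172. 171. 172. 171. 173. 188.]]
```

The left piece at (105,535) is the thumb tab, at own y about -22. The rod ends at (262,505), short of the lid eye at (300,500) and the keeper at (350,500). The stud spacing matches (44.7 and 44.0 mm), which puts the basket centre at (472.2,-187.1) with yaw 98.3°.

```bash
cat >> h.py <<'E'
def own(c,yaw,x,y,z):
    X=np.array([np.cos(yaw),np.sin(yaw)]);return np.append(np.array(c)+x*X+y*np.array([-X[1],X[0]]),z)
E
python3 - <<'E'
from h import *
yaw=np.radians(98.3);c=[472.2,-187.1]
plan(own(c,yaw,-42,-52,85),down(yaw-np.pi))
E
```

```text
rows 2 travel [0.0426, -0.1126, -0.0143] rot [0.00061, 0.00016, -0.00389]
```

>>> servo_tool --motion '[{"travel":[0,0,-0.0286],"rot":[0.0012,0.0003,-0.0078],"hand":0},{"travel":[0.028,-0.075,0],"rot":[0,0,0],"hand":0},{"travel":[0.028,-0.075,0],"rot":[0,0,0],"hand":0},{"travel":[0.028,-0.075,0],"rot":[0,0,0],"hand":0},{"travel":[0,0,0],"rot":[0,0,0],"hand":0},{"travel":[0,0,0],"rot":[0,0,0],"hand":0},{"travel":[0,0,0],"rot":[0,0,0],"hand":0},{"travel":[0,0,0],"rot":[0,0,0],"hand":0}]'

```text
clock: 2.87
position: [532.0, -218.7, 89.2]
ee_rot: [0.757, -0.654, 0.003, -0.002]
contact_force: [-0.6, 0.3, 0.0]
gripper_width: -0.3
grasp_force: 0.0
```

Run:
```python
from h import *
yaw=np.radians(98.3);c=[472.2,-187.1];s=log();print(s["contact_force"],s["gripper_width"])
plan(own(c,yaw,-42,-52,51),down(yaw-np.pi),N=3)
```

```text
[-0.58861424  0.25079271  0.01255054] -0.2564967852589182
rows 3 travel [0.0027, 0.0038, 0.051] rot [-0.00042, -0.00011, 5e-05]
```

>>> servo_tool --motion '[{"travel":[0.0027,0.0038,0.051],"rot":[-0.0004,0,0],"hand":0},{"travel":[0.0027,0.0038,0.051],"rot":[-0.0004,0,0],"hand":0},{"travel":[0.0027,0.0038,0.051],"rot":[-0.0004,0,0],"hand":0},{"travel":[0,0,0],"rot":[0,0,0],"hand":0},{"travel":[0,0,0],"rot":[0,0,0],"hand":0}]'

```text
clock: 3.28
position: [529.5, -221.2, 50.2]
ee_rot: [0.757, -0.654, 0.0, 0.001]
contact_force: [0.7, 0.9, 0.1]
gripper_width: 0.0
grasp_force: 0.0
```

Run:
```python
from h import *
yaw=np.radians(98.3);c=[472.2,-187.1];s,p,d=snap("wrist","w3",(180,60,340,260),3)
print(s["contact_force"],s["gripper_width"])
plan(own(c,yaw,-42,-40,51),down(yaw-np.pi),N=3)
```

```text
[0.70499418 0.85912871 0.07062998] 0.012828913317788458
rows 3 travel [-0.0004, 0.0167, -0.0002] rot [-2e-05, -0.00013, 7e-05]
```

View pics/w3.png

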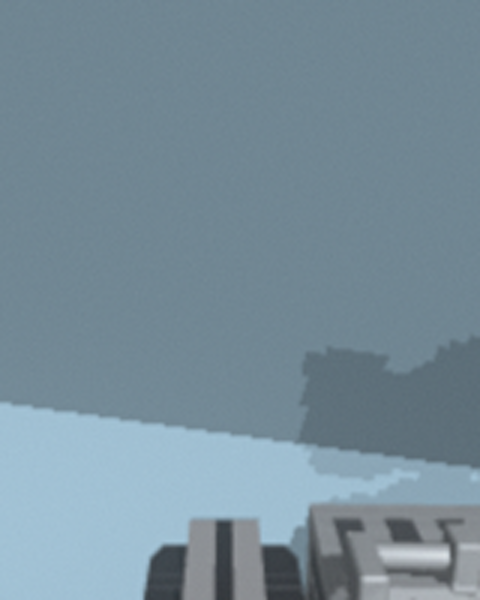

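The shut fingertips are at (225,560), with the bolt and tab to their right at about (375,580). The way is clear, so I push along tool +y.

>>> servo_tool --motion '[{"travel":[0,0.0167,0],"rot":[0,0,0],"hand":0},{"travel":[0,0.0167,0],"rot":[0,0,0],"hand":0},{"travel":[0,0.0167,0],"rot":[0,0,0],"hand":0},{"travel":[0,0.012,0],"rot":[0,0,0],"hand":0},{"travel":[0,0.012,0],"rot":[0,0,0],"hand":0},{"travel":[0,0,0],"rot":[0,0,0],"hand":0}]'

```text
clock: 3.83
position: [512.1, -224.2, 50.8]
ee_rot: [0.757, -0.654, 0.001, 0.0]
contact_force: [-0.1, -0.4, 0.2]
gripper_width: -0.0
grasp_force: 0.4
```

>>> servo_tool --motion '[{"travel":[0,0.012,0],"rot":[0,0,0],"hand":0},{"travel":[0,0.012,0],"rot":[0,0,0],"hand":0},{"travel":[0,0,0],"rot":[0,0,0],"hand":0}]'

```text
clock: 4.08
position: [505.9, -225.0, 50.5]
ee_rot: [0.757, -0.654, 0.001, 0.001]
contact_force: [0.4, 0.4, 1.7]
gripper_width: -0.0
grasp_force: 0.8
```

>>> servo_tool --motion '[{"travel":[0,0.012,0],"rot":[0,0,0],"hand":0},{"travel":[0,0.008,0],"rot":[0,0,0],"hand":0},{"travel":[0,0,0],"rot":[0,0,0],"hand":0}]'

```text
clock: 4.33
position: [500.9, -225.6, 50.4]
ee_rot: [0.757, -0.654, 0.001, 0.001]
contact_force: [1.2, -0.1, 1.9]
gripper_width: -0.1
grasp_force: 0.9
```

Run:
```python
from h import *
yaw=np.radians(98.3);c=[472.2,-187.1];s,p,d=snap("wrist","w4",(180,60,340,260),3)
print(s["contact_force"])
R=Ro.from_quat(s["ee_rot"]).as_matrix();print((s["position"][:2]-c)@[-np.sin(yaw),np.cos(yaw)],s["position"])
```

```text
[ 1.22780918 -0.11606573  1.90515653]
-22.83438909028628 [ 500.89002091 -225.58207729   50.36100385]
```

View pics/w4.png

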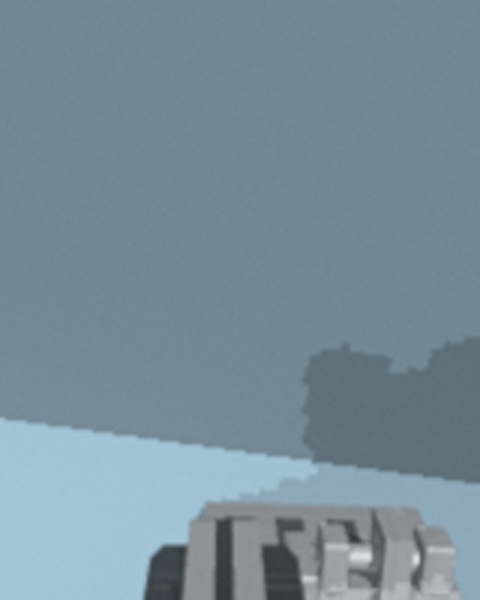

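The rod is now passing through the eye at (395,560). I keep pushing until it reaches the stop.

>>> servo_tool --motion '[{"travel":[0,0.012,0],"rot":[0,0,0],"hand":0},{"travel":[0,0,0],"rot":[0,0,0],"hand":0}]'

```text
clock: 4.55
position: [498.1, -226.2, 50.3]
ee_rot: [0.757, -0.654, 0.001, 0.001]
contact_force: [1.1, -1.5, 1.9]
gripper_width: -0.5
grasp_force: 1.1
```

>>> servo_tool --motion '[{"travel":[0,0.012,0],"rot":[0,0,0],"hand":0},{"travel":[0,0,0],"rot":[0,0,0],"hand":0}]'

```text
clock: 4.72
position: [494.8, -226.7, 50.2]
ee_rot: [0.757, -0.654, 0.001, 0.001]
contact_force: [2.3, -1.8, 1.4]
gripper_width: -0.0
grasp_force: 1.2
```

>>> servo_tool --motion '[{"travel":[0,0.008,0],"rot":[0,0,0],"hand":0},{"travel":[0,0,0],"rot":[0,0,0],"hand":0}]'

```text
clock: 4.88
position: [492.8, -226.9, 50.2]
ee_rot: [0.757, -0.654, 0.001, 0.001]
contact_force: [3.1, -1.1, 0.2]
gripper_width: -0.1
grasp_force: 1.2
```

Run:
```python
from h import *
s,p,d=snap("wrist","w5",(180,140,340,300),3.7)
a=np.load("w4.npz")["p"].astype(int);print(s["contact_force"])
# keeper/eye/stud features location: compare front edge columns
```

```text
[ 3.08665733 -1.05167497  0.24820134]
```

View pics/w5.png

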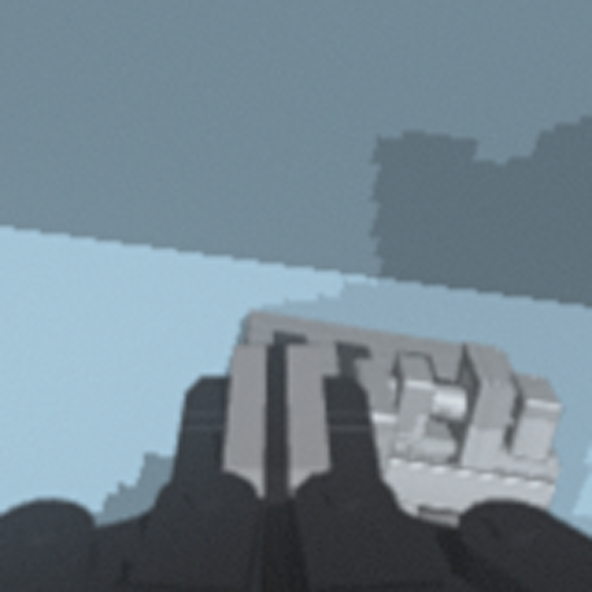

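The basket has turned a few degrees and the rod now passes the eye at (480,400). I back off and measure from above.

Run:
```python
from h import *
plan([472,-200,120],down(np.radians(-84)),N=6,st=dict(position=np.array(sensors.read_state()["position"])+[8,1,38],ee_rot=sensors.read_state()["ee_rot"]))
```

```text
rows 6 travel [-0.0195, 0.0169, -0.0213] rot [1e-05, -5e-05, 0.00109]
```

>>> servo_tool --motion '[{"travel":[0,-0.032,0],"rot":[0,0,0],"hand":0},{"travel":[0,0,-0.076],"rot":[0,0,0],"hand":0},{"travel":[0,0,-0.076],"rot":[0,0,0],"hand":1},{"travel":[-0.0195,0.0169,-0.0213],"rot":[0,0,0.0011],"hand":1},{"travel":[-0.0195,0.0169,-0.0213],"rot":[0,0,0.0011],"hand":1},{"travel":[-0.0195,0.0169,-0.0213],"rot":[0,0,0.0011],"hand":1},{"travel":[-0.0195,0.0169,-0.0213],"rot":[0,0,0.0011],"hand":1},{"travel":[-0.0195,0.0169,-0.0213],"rot":[0,0,0.0011],"hand":1},{"travel":[-0.0195,0.0169,-0.0213],"rot":[0,0,0.0011],"hand":1},{"travel":[0,0,0],"rot":[0,0,0],"hand":1}]'

```text
clock: 5.77
position: [471.5, -198.9, 121.1]
ee_rot: [0.743, -0.669, 0.001, 0.0]
contact_force: [0.4, 0.1, 0.6]
gripper_width: 85.8
grasp_force: 0.0
```

Run:
```python
from h import *
s,p,d=snap("wrist","w6",(200,90,340,230),4.2)
print(s["position"],s["contact_force"])
```

```text
[ 471.51211624 -198.93314605  121.05411738] [0.37481062 0.08318742 0.56158531]
```

View pics/w6.png

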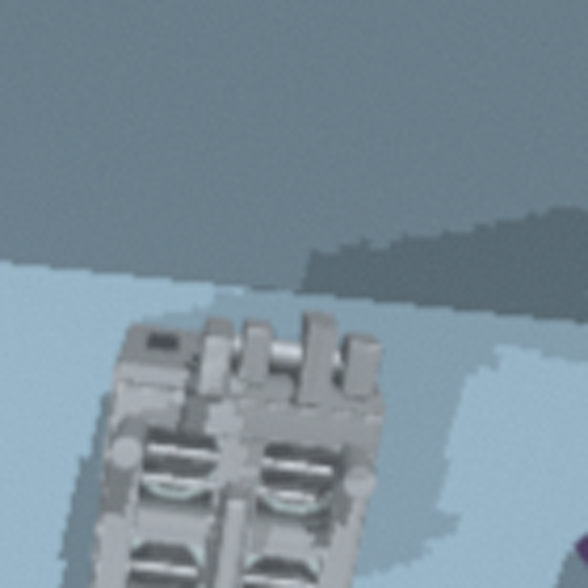

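Run:
```python
from h import *
w=np.load("w6.npz");st=dict(position=w["pos"],ee_rot=w["q"])
f=lambda u,v,z:onz("wrist",200+u/4.2,90+v/4.2,z,st)
a,b=f(125,450,62),f(358,475,62);D=(b-a)[:2];print(np.linalg.norm(D))
yaw=np.arctan2(D[1],D[0])-np.pi/2;X=np.array([np.cos(yaw),np.sin(yaw)]);Y=np.array([-X[1],X[0]])
c=(a+b)[:2]/2+20*X;print("c",c,np.degrees(yaw)%360)
for n,u,v in[("tab top L",205,340),("tab top R",233,330),("brk L",243,335),("brk R",271,335)]:
    r=f(u,v,59)[:2]-c;print(n,r@X,r@Y)
print("predicted tab-top corners px for bolt tab centre y=-7:")
for x in(-44,-32):
  for y in(-10,-4): print(x,y,((proj("wrist",np.append(c+x*X+y*Y,59),st)-[200,90])*4.2).round())
for x,y in((24,22.5),(24,-22.5)): print("rear stud",proj("wrist",np.append(c+x*X+y*Y,62),st))
cv2.imwrite("pics/w6b.png",cv2.resize(w["p"][100:260,190:320,::-1],None,fx=3.7,fy=3.7,interpolation=cv2.INTER_CUBIC))
```

```text
44.712624267784726
c [ 468.90122845 -187.85820384] 89.55471311373338
tab top L -42.29300589791836 -9.52391255314937
tab top R -44.78035147612152 -4.549356234851722
brk L -44.0442962570887 -2.588803254117453
brk R -44.6343660616012 2.595728428195113
predicted tab-top corners px for bolt tab centre y=-7:
-44 -10 [203. 331.]
-44 -4 [235. 334.]
-32 -10 [197. 392.]
-32 -4 [228. 396.]
rear stud [277.73789515 251.05253329]
rear stud [225.22994473 245.74595156]
```

Tab at (215,355), now at own y = -7 and about 2 mm from the bracket. To be sure it is home, I'll squeeze the tab against the keeper.

Run:
```python
from h import *
w=np.load("w6.npz");st=dict(position=w["pos"],ee_rot=w["q"]);yaw=np.radians(89.55);c=np.array([468.9,-187.9])
X=np.array([np.cos(yaw),np.sin(yaw)]);Y=np.array([-X[1],X[0]])
def pt(u,v):
    o,d=ray("wrist",u,v,st);k=w["d"][int(round(v)),int(round(u))];q=o+d*k;r=q[:2]-c;return [round(float(t),1) for t in(r@X,r@Y,q[2])]
for n,u,v in[("tab",219,327),("tab",212,350),("brk",256,330),("eye",318,325),("keepL",350,343),("keep",362,345),("keepR",377,345),("rail",150,335),("rail",165,355),("gap",340,370),("stud",125,450)]:
    print(n,pt(200+u/4.2,90+v/4.2))
plan(own(c,yaw,-42,7,85),down(yaw-np.pi),N=3)
plan(own(c,yaw,-42,7,49),down(yaw-np.pi),N=4)
```

```text
tab [-43.5, -7.1, 52.5]
tab [-40.7, -8.0, 60.0]
brk [-42.0, 0.4, 45.0]
eye [-44.7, 12.4, 46.5]
keepL [-41.6, 19.3, 45.2]
keep [-41.4, 21.8, 45.1]
keepR [-41.7, 24.8, 44.8]
rail [-31.3, -21.8, 15.0]
rail [-33.4, -17.3, 39.3]
gap [-35.2, 18.5, 42.8]
stud [-20.0, -22.3, 62.2]
rows 3 travel [0.0397, 0.0166, 0.0476] rot [-6e-05, -0.00011, 0.00599]
rows 4 travel [0.0298, 0.0123, 0.0717] rot [-4e-05, -9e-05, 0.00449]
```

Run:
```python
from h import *
yaw=np.radians(89.55);c=np.array([468.9,-187.9])
plan(own(c,yaw,-46,7.5,37),down(yaw-np.pi),N=5)
```

```text
rows 5 travel [0.027, 0.0104, 0.067] rot [-4e-05, -7e-05, 0.00359]
```

>>> servo_tool --motion '[{"travel":[0.045,0.0173,0.02],"rot":[0,0,0.006],"hand":1},{"travel":[0.045,0.0173,0.02],"rot":[0,0,0.006],"hand":1},{"travel":[0.045,0.0173,0.02],"rot":[0,0,0.006],"hand":1},{"travel":[0,0,0.09],"rot":[0,0,0],"hand":1},{"travel":[0,0,0.09],"rot":[0,0,0],"hand":1},{"travel":[0,0,0.095],"rot":[0,0,0],"hand":0.7},{"travel":[0,0,0],"rot":[0,0,0],"hand":0.52},{"travel":[0,0,0],"rot":[0,0,0],"hand":0.52},{"travel":[0,0,0],"rot":[0,0,0],"hand":0.48}]'

```text
clock: 6.57
position: [461.9, -235.2, 36.8]
ee_rot: [-0.704, 0.711, -0.001, -0.001]
contact_force: [0.2, -0.3, 0.7]
gripper_width: 41.1
grasp_force: 0.0
```

>>> servo_tool --motion '[{"travel":[0,0,0],"rot":[0,0,0],"hand":0.45},{"travel":[0,0,0],"rot":[0,0,0],"hand":0.45},{"travel":[0,0,0],"rot":[0,0,0],"hand":0.43},{"travel":[0,0,0],"rot":[0,0,0],"hand":0.43}]'

```text
clock: 6.9
position: [462.0, -234.4, 37.2]
ee_rot: [-0.704, 0.71, -0.002, -0.0]
contact_force: [0.5, -0.1, 0.0]
gripper_width: 36.4
grasp_force: 0.0
```

>>> servo_tool --motion '[{"travel":[0,0,0],"rot":[0,0,0],"hand":0.42},{"travel":[0,0,0],"rot":[0,0,0],"hand":0.41},{"travel":[0,0,0],"rot":[0,0,0],"hand":0.41}]'

```text
clock: 7.15
position: [462.1, -234.4, 37.2]
ee_rot: [-0.704, 0.71, -0.001, -0.0]
contact_force: [-1.1, 1.2, 5.6]
gripper_width: 35.2
grasp_force: 13.5
```

>>> servo_tool --motion '[{"travel":[0,0,0],"rot":[0,0,0],"hand":0.405},{"travel":[0,0,0],"rot":[0,0,0],"hand":0.4},{"travel":[0,0,0],"rot":[0,0,0],"hand":0.4},{"travel":[0,0,0],"rot":[0,0,0],"hand":0.4}]'

```text
clock: 7.48
position: [462.1, -234.5, 37.3]
ee_rot: [-0.704, 0.71, -0.001, -0.0]
contact_force: [0.0, 1.3, 6.6]
gripper_width: 35.0
grasp_force: 24.9
```

Solid at 35 mm: the bolt is home. I release and re-measure from above.

>>> servo_tool --motion '[{"travel":[0,0,0],"rot":[0,0,0],"hand":0.6},{"travel":[0,0,0],"rot":[0,0,0],"hand":1},{"travel":[0,0,0],"rot":[0,0,0],"hand":1},{"travel":[0,0,-0.12],"rot":[0,0,0],"hand":1},{"travel":[0,0,-0.14],"rot":[0,0,0],"hand":1},{"travel":[-0.06,0.0,-0.12],"rot":[0,0,0],"hand":1},{"travel":[-0.06,0,0],"rot":[0,0,0],"hand":1},{"travel":[0,0,0],"rot":[0,0,0],"hand":1},{"travel":[0,0,0],"rot":[0,0,0],"hand":1}]'

```text
clock: 8.23
position: [461.3, -203.7, 131.2]
ee_rot: [-0.704, 0.71, -0.001, -0.001]
contact_force: [0.0, 0.3, -0.5]
gripper_width: 85.3
grasp_force: 0.0
```

```bash
cat >> h.py <<'E'
def cloud(s,d):
    K=camera_params("wrist")["camera_matrix"];M=np.array(camera_params("wrist")["mount"]);R=Ro.from_quat(s["ee_rot"]).as_matrix()
    v,u=np.nonzero(d>0);k=d[v,u];C=np.c_[(u-K[0,2])/K[0,0]*k,(v-K[1,2])/K[1,1]*k,k]
    return (C@M[:3,:3].T+M[:3,3])@R.T+s["position"]
def studs(P,c,yaw,rad=7):
    for _ in range(5):
        E=np.array([own(c,yaw,x,y,0)[:2] for x in(-20,24) for y in(-22.5,22.5)])
        Q=P[P[:,2]>58];F=np.array([Q[np.hypot(*(Q[:,:2]-e).T)<rad].mean(0)[:2] for e in E])
        a=F[2:].mean(0)-F[:2].mean(0);b=F[[1,3]].mean(0)-F[[0,2]].mean(0);b=np.array([b[1],-b[0]])
        yaw=np.arctan2(*(a+b)[::-1]);c=F.mean(0)-2*np.array([np.cos(yaw),np.sin(yaw)])
    return c,yaw,F
E
python3 - <<'E'
from h import *
s,p,d=snap("wrist","w7")
P=cloud(s,d);c,yaw,F=studs(P,[469,-188],np.radians(89.5))
print(s["position"],c,np.degrees(yaw),np.linalg.norm(F[0]-F[1]),np.linalg.norm(F[2]-F[3]),np.linalg.norm(F[0]-F[2]),np.linalg.norm(F[1]-F[3]))
X=np.array([np.cos(yaw),np.sin(yaw)]);Y=np.array([-X[1],X[0]]);r=(P[:,:2]-c);q=np.c_[r@X,r@Y,P[:,2]]
h=q[(abs(q[:,0])<17)&(abs(q[:,1])<12)&(q[:,2]>54)];print("handle",h.min(0),h.max(0),np.median(h,0),len(h))
t=q[(q[:,0]<-30)&(q[:,2]>53)];t=t[t[:,0]>-50];print("tab",t.min(0),t.max(0),np.median(t,0))
E
```

```text
[ 461.27526977 -203.73574616  131.17163742] [ 472.92272075 -189.82620526] 95.61333796059027 49.07800621939978 44.505034830506396 43.16903146711117 51.065376864570126
handle [-9.37768038 -0.12419083 54.27288627] [16.98731703  7.18644329 60.19107079] [ 3.01128777  3.66573095 58.63495333] 175
tab [-42.00924698 -59.31992243  54.23787089] [-30.00008001  38.1729595  229.51183946] [-32.34042753 -19.34509472 215.05851841]
```

```bash
sed -i 's/Q=P\[P\[:,2\]>58\]/Q=P[(P[:,2]>58)\&(P[:,2]<67)]/' h.py
python3 - <<'E'
from h import *
w=np.load("w7.npz");s=dict(position=w["pos"],ee_rot=w["q"]);P=cloud(s,w["d"])
for y0 in(89,92,95,98):
    c,yaw,F=studs(P,[469,-188],np.radians(y0))
    print(c,np.degrees(yaw),[round(float(np.linalg.norm(F[i]-F[j])),1) for i,j in((0,1),(2,3),(0,2),(1,3))])
X=np.array([np.cos(yaw),np.sin(yaw)]);Y=np.array([-X[1],X[0]]);r=(P[:,:2]-c);q=np.c_[r@X,r@Y,P[:,2]]
Q=q[(q[:,2]>54)&(q[:,2]<67)&(abs(q[:,0])<55)&(abs(q[:,1])<45)]
img=np.zeros((22,46),int)
for a in Q: img[int((a[1]+44)/4),int((a[0]+55)/2.5)]+=1
for l in img: print(' '.join(f"{k:2d}" if k else ' .' for k in l))
E
```

```text
[ 468.95502962 -188.11069728] 88.22866864844784 [44.6, 44.6, 43.6, 43.6]
[ 468.95502962 -188.11069728] 88.22866864844784 [44.6, 44.6, 43.6, 43.6]
[ 468.95502962 -188.11069728] 88.22866864844784 [44.6, 44.6, 43.6, 43.6]
[ 468.95502962 -188.11069728] 88.22866864844784 [44.6, 44.6, 43.6, 43.6]
 .  .  .  .  .  .  .  .  .  .  .  .  .  .  .  .  .  .  .  .  .  .  .  .  .  .  .  .  .  .  .  .  .  .  .  .  .  .  .  .  .  .  .  .  .  .
 .  .  .  .  .  .  .  .  .  .  .  .  .  .  .  .  .  .  .  .  .  .  .  .  .  .  .  .  .  .  .  .  .  .  .  .  .  .  .  .  .  .  .  .  .  .
 .  .  .  .  .  .  .  .  .  .  .  .  .  .  .  .  .  .  .  .  .  .  .  .  .  .  .  .  .  .  .  .  .  .  .  .  .  .  .  .  .  .  .  .  .  .
 .  .  .  .  .  .  .  .  .  .  .  .  .  .  .  .  .  .  .  .  .  .  .  .  .  .  .  .  .  .  .  .  .  .  .  .  .  .  .  .  .  .  .  .  .  .
 .  .  .  .  .  .  .  .  .  .  .  .  .  8  7  2  .  .  .  .  .  .  .  .  .  .  .  .  .  .  4  7  3  .  .  .  .  .  .  .  .  .  .  .  .  .
 .  .  .  .  .  .  .  .  .  .  .  .  3 23 11  6  .  .  .  .  .  .  .  .  .  .  .  .  .  . 24 11 11  .  .  .  .  .  .  
[... 1527 characters left out ...]
.  .  .  .
 .  .  .  .  .  .  .  .  .  .  .  .  .  5  6  1  .  .  .  .  .  .  .  .  .  .  .  .  .  .  4  9  4  .  .  .  .  .  .  .  .  .  .  .  .  .
 .  .  .  .  .  .  .  .  .  .  .  .  .  .  .  .  .  .  .  .  .  .  .  .  .  .  .  .  .  .  .  .  .  .  .  .  .  .  .  .  .  .  .  .  .  .
 .  .  .  .  .  .  .  .  .  .  .  .  .  .  .  .  .  .  .  .  .  .  .  .  .  .  .  .  .  .  .  .  .  .  .  .  .  .  .  .  .  .  .  .  .  .
 .  .  .  .  .  .  .  .  .  .  .  .  .  .  .  .  .  .  .  .  .  .  .  .  .  .  .  .  .  .  .  .  .  .  .  .  .  .  .  .  .  .  .  .  .  .
 .  .  .  .  .  .  .  .  .  .  .  .  .  .  .  .  .  .  .  .  .  .  .  .  .  .  .  .  .  .  .  .  .  .  .  .  .  .  .  .  .  .  .  .  .  .
```

Run:
```python
from h import *
yaw=np.radians(88.23);c=[468.95,-188.1]
plan(own(c,yaw,1.5,0,95),down(yaw-np.pi),N=2)
import json
L=[json.loads(l) for l in open("log.txt")]
from scipy.optimize import least_squares
def fk(q,t):
    h,a,b,e,cc,d,f,s4,s6=*t,1,1
    R1=Ro.from_euler('z',q[0]);R2=R1*Ro.from_euler('y',q[1]);R3=R1*Ro.from_euler('y',q[1]-q[2])
    R4=R3*Ro.from_euler('x',-q[3]);R5=R4*Ro.from_euler('y',-q[4])
    return R1.apply([0,0,h])+R2.apply([0,0,a])+R3.apply([b,0,e])+R4.apply([0,-cc,0])+R5.apply([d,0,f]),R5
def res(t): return np.concatenate([fk(l["joints"],t)[0]-l["position"] for l in L])
r=least_squares(res,[200,400,400,0,160,300,0]);print(r.x.round(1),abs(r.fun).max(),len(L),np.linalg.svd(r.jac)[1].round(2))
```

```text
rows 2 travel [-0.0352, -0.0155, 0.0711] rot [0.00012, -0.00014, 0.0018]
[160.6 564.9 421.8   0.  159.8 297.7   0. ] 1.0800249583553523e-11 9 [5.94 4.31 3.   0.3  0.26 0.17 0.01]
```

```bash
cat > ik.py <<'E'
from h import *
import json
from scipy.optimize import least_squares
L=[json.loads(l) for l in open("log.txt")]
T=[160.6,564.9,421.8,0,159.8,297.7,0]
def fk0(q,t):
    h,a,b,e,cc,d,f=t
    R1=Ro.from_euler('z',q[0]);R2=R1*Ro.from_euler('y',q[1]);R3=R1*Ro.from_euler('y',q[1]-q[2])
    R5=R3*Ro.from_euler('x',-q[3])*Ro.from_euler('y',-q[4]);R4=R3*Ro.from_euler('x',-q[3])
    return R1.apply([0,0,h])+R2.apply([0,0,a])+R3.apply([b,0,e])+R4.apply([0,-cc,0])+R5.apply([d,0,f]),R5
T=least_squares(lambda t:np.concatenate([fk0(l["joints"],t)[0]-l["position"] for l in L]),T).x
def fit6(s): return [(fk0(l["joints"],T)[1]*Ro.from_euler('x',s*l["joints"][5])).inv()*Ro.from_quat(l["ee_rot"]) for l in L]
s6=min((1,-1),key=lambda s:sum((fit6(s)[0].inv()*k).magnitude() for k in fit6(s)))
F=fit6(s6)[0]
def fk(q):
    p,R=fk0(q,T);return p,R*Ro.from_euler('x',s6*q[5])*F
lo=np.array([-3.14,-1.21,-1.07,-3.16,-2.99,-3.1]);hi=np.array([3.14,2.06,1.41,2.05,-.16,3.1])
def ik(p,R,q0):
    R=Ro.from_matrix(R)
    def f(q):
        a,B=fk(q);return np.r_[(a-p)/100,(R.inv()*B).as_rotvec()]
    r=least_squares(f,np.clip(q0,lo+.01,hi-.01),bounds=(lo,hi));return r.x,np.abs(r.fun).max()
def tool(yaw,lean): # lean about own y from straight down; own x at yaw
    return (Ro.from_euler('z',yaw)*Ro.from_euler('y',lean)).as_matrix()@down(-np.pi)
E
python3 - <<'E'
from ik import *
print(s6,max(abs(Ro.magnitude(fit6(s6)[0].inv()*k)) for k in fit6(s6)),F.as_matrix().round(3),T.round(1))
def path(c,g,y0,y1,l0,l1,q,n=9):
    for k in range(n):
        a=k/(n-1);R=tool(np.radians(y0+(y1-y0)*a),np.radians(l0+(l1-l0)*a));p=np.array(c)+(np.array(g)-c)*a+19*R[:,2]
        q,e=ik(p,R,q);print(round(l0+(l1-l0)*a),q.round(2),"err %.4f"%e)
    return q
q=sensors.read_state()["joints"]
y=88.2
q=path([469,-188,80],[469,-188,80],y,y,0,-35,q,4)
q=path([469,-188,32],[469,-188,90],y,y,-35,55,q,7);print()
q=path([469,-188,90],[469,-188,31],y,y,55,55,q,2);print()
q=path([469,-188,150],[469,-188,32],y,y,0,-40,q,5);print()
q=path([469,-188,120],[562,163,60],y,y,-40,50,q,7)
E
```

```text
-1 8.527784864785345e-16 [[ 0.  0.  1.]
 [-1. -0.  0.]
 [ 0. -1.  0.]] [160.6 564.9 421.8   0.  159.8 297.7   0. ]
0 [-0.06  0.38 -0.5  -0.   -0.69  0.03] err 0.0000
-12 [-0.19  0.42 -0.35 -0.27 -0.85  0.34] err 0.0000
-23 [-0.31  0.48 -0.23 -0.46 -1.03  0.55] err 0.0000
-35 [-0.41  0.55 -0.13 -0.6  -1.22  0.69] err 0.0000
-35 [-0.42  0.62 -0.15 -0.62 -1.14  0.75] err 0.0000
-20 [-0.28  0.52 -0.28 -0.43 -0.91  0.54] err 0.0000
-5 [-0.11  0.44 -0.45 -0.14 -0.69  0.19] err 0.0000
10 [ 0.02  0.4  -0.68  0.35 -0.53 -0.36] err 0.0000
25 [ 0.06  0.39 -0.86  0.92 -0.56 -0.93] err 0.0000
40 [ 0.1   0.43 -0.93  1.2  -0.75 -1.26] err 0.0000
55 [ 0.18  0.51 -0.95  1.29 -0.99 -1.44] err 0.0000

55 [ 0.18  0.51 -0.95  1.29 -0.99 -1.44] err 0.0000
55 [ 0.13  0.63 -0.97  1.43 -0.96 -1.61] err 0.0000

0 [-0.06  0.28 -0.42 -0.   -0.86  0.03] err 0.0000
-10 [-0.17  0.36 -0.33 -0.22 -0.92  0.27] err 0.0000
-20 [-0.27  0.44 -0.25 -0.41 -1.    0.48] err 0.0000
-30 [-0.37  0.54 -0.18 -0.55 -1.11  0.66] err 0.0000
-40 [-0.46  0.65 -0.11 -0.67 -1.22  0.8 ] err 0.0000

-40 [-0.45  0.52 -0.07 -0.64 -1.36  0.69] err 0.0000
-25 [-0.21  0.42 -0.22 -0.49 -1.07  0.45] err 0.0000
-10 [ 0.07  0.37 -0.37 -0.24 -0.82  0.06] err 0.0000
5 [ 0.33  0.38 -0.51  0.12 -0.71 -0.46] err 0.0000
20 [ 0.53  0.47 -0.55  0.42 -0.79 -0.89] err 0.0000
35 [ 0.67  0.6  -0.46  0.54 -1.01 -1.12] err 0.0000
50 [ 0.78  0.76 -0.31  0.59 -1.26 -1.22] err 0.0000
```

>>> servo_tool --motion '[{"travel":[-0.0352,-0.0155,0.0711],"rot":[0,0,0.0018],"hand":0.5},{"travel":[-0.0352,-0.0155,0.0711],"rot":[0,0,0.0018],"hand":0.35},{"travel":[0,0,0],"rot":[0,0,0],"hand":0.3},{"travel":[0,0,0],"rot":[0,0,0],"hand":0.3},{"travel":[0,0,0],"rot":[0,0,0],"hand":0.3}]'

```text
clock: 8.7
position: [469.7, -187.4, 95.6]
ee_rot: [-0.696, 0.718, -0.001, -0.001]
contact_force: [1.0, 0.1, 0.6]
gripper_width: 26.4
grasp_force: 0.0
```

All planned leans are reachable. Next I take the handle.

>>> servo_tool --motion '[{"travel":[0,0,0.06],"rot":[0,0,0],"hand":0.3},{"travel":[0,0,0.06],"rot":[0,0,0],"hand":0.3},{"travel":[0,0,0.06],"rot":[0,0,0],"hand":0.3},{"travel":[0,0,0],"rot":[0,0,0],"hand":0.2},{"travel":[0,0,0],"rot":[0,0,0],"hand":0},{"travel":[0,0,0],"rot":[0,0,0],"hand":0},{"travel":[0,0,0],"rot":[0,0,0],"hand":0},{"travel":[0,0,0],"rot":[0,0,0],"hand":0}]'

```text
clock: 9.37
position: [470.2, -187.1, 51.4]
ee_rot: [-0.696, 0.718, -0.001, -0.0]
contact_force: [0.4, -1.5, -3.8]
gripper_width: 2.2
grasp_force: 61.3
```

>>> servo_tool --motion '[{"travel":[0,0,-0.004],"rot":[0,0,0],"hand":0},{"travel":[0,0,0],"rot":[0,0,0],"hand":0}]'

```text
clock: 9.53
position: [469.8, -186.9, 52.1]
ee_rot: [-0.696, 0.718, -0.001, -0.0]
contact_force: [0.5, 0.1, -4.0]
gripper_width: 2.7
grasp_force: 61.2
```

>>> servo_tool --motion '[{"travel":[0,0,-0.004],"rot":[0,0,0],"hand":0},{"travel":[0,0,0],"rot":[0,0,0],"hand":0},{"travel":[0,0,0],"rot":[0,0,0],"hand":0}]'

```text
clock: 9.78
position: [469.6, -186.7, 52.8]
ee_rot: [-0.696, 0.718, -0.001, -0.001]
contact_force: [-0.1, -0.4, -2.5]
gripper_width: 2.7
grasp_force: 61.3
```

>>> servo_tool --motion '[{"travel":[0,0,-0.004],"rot":[0,0,0],"hand":0},{"travel":[0,0,0],"rot":[0,0,0],"hand":0},{"travel":[0,0,0],"rot":[0,0,0],"hand":0}]'

```text
clock: 10.03
position: [469.3, -186.7, 53.4]
ee_rot: [-0.696, 0.718, -0.0, -0.001]
contact_force: [-0.0, 0.2, -6.2]
gripper_width: 2.7
grasp_force: 61.0
```

>>> servo_tool --motion '[{"travel":[0,0,-0.003],"rot":[0,0,0],"hand":0},{"travel":[0,0,0],"rot":[0,0,0],"hand":0},{"travel":[0,0,0],"rot":[0,0,0],"hand":0},{"travel":[0,0,0],"rot":[0,0,0],"hand":0}]'

```text
clock: 10.37
position: [469.7, -186.8, 54.4]
ee_rot: [-0.696, 0.718, -0.001, -0.001]
contact_force: [-0.7, -0.1, -5.5]
gripper_width: 2.6
grasp_force: 61.0
```

The handle pull holds at about 6 N, so the bolt holds. I lower, release and rise.

>>> servo_tool --motion '[{"travel":[0,0,0.007],"rot":[0,0,0],"hand":0},{"travel":[0,0,0.008],"rot":[0,0,0],"hand":0},{"travel":[0,0,0],"rot":[0,0,0],"hand":0.15},{"travel":[0,0,0],"rot":[0,0,0],"hand":0.3},{"travel":[0,0,0],"rot":[0,0,0],"hand":0.3},{"travel":[0,0,-0.1],"rot":[0,0,0],"hand":0.3},{"travel":[0,0,-0.14],"rot":[0,0,0],"hand":1},{"travel":[0.06,0,-0.08],"rot":[0,0,0],"hand":1},{"travel":[0,0,0],"rot":[0,0,0],"hand":1},{"travel":[0,0,0],"rot":[0,0,0],"hand":1}]'

```text
clock: 11.2
position: [470.2, -202.2, 132.3]
ee_rot: [-0.696, 0.718, -0.002, 0.001]
contact_force: [0.3, 0.2, -0.1]
gripper_width: 73.1
grasp_force: 0.0
```

Run:
```python
from ik import *
s,p,d=snap("wrist","w8");P=cloud(s,d);c,yaw,F=studs(P,[469,-188],np.radians(88.2))
print(s["position"],c,np.degrees(yaw),[round(float(np.linalg.norm(F[i]-F[j])),1) for i,j in((0,1),(2,3),(0,2),(1,3))])
X=np.array([np.cos(yaw),np.sin(yaw)]);Y=np.array([-X[1],X[0]]);r=(P[:,:2]-c);q=np.c_[r@X,r@Y,P[:,2]]
t=q[(q[:,0]<-32)&(q[:,0]>-46)&(q[:,2]>53)&(q[:,2]<64)&(abs(q[:,1])<30)];print("tab",t.min(0),t.max(0))
R=tool(yaw,np.radians(-35));g=np.append(c,33)-0*X[0]
p1=np.append(c,0)+[0,0,33]+19*R[:,2]-80*R[:,2];print("pre");plan(p1,R,N=7)
st=dict(position=p1,ee_rot=Ro.from_matrix(R).as_quat());print("in");plan(p1+80*R[:,2],R,N=4,st=st)
```

```text
[ 470.18026765 -202.20713412  132.32809199] [ 469.00118841 -187.24159385] 88.197829121551 [44.6, 44.6, 43.8, 43.7]
tab [-43.47594946 -10.53499627  53.51332081] [-32.20539621  -5.36171585  60.44389147]
pre
rows 7 travel [0.0187, 0.0003, 0.0238] rot [-3e-05, -0.01393, -1e-05]
in
rows 4 travel [0.0, 0.0, 0.08] rot [0.0, -0.0, 0.0]
```

>>> servo_tool --motion '[{"travel":[0.0187,0.0003,0.0238],"rot":[0,-0.0139,0],"hand":1},{"travel":[0.0187,0.0003,0.0238],"rot":[0,-0.0139,0],"hand":1},{"travel":[0.0187,0.0003,0.0238],"rot":[0,-0.0139,0],"hand":1},{"travel":[0.0187,0.0003,0.0238],"rot":[0,-0.0139,0],"hand":1},{"travel":[0.0187,0.0003,0.0238],"rot":[0,-0.0139,0],"hand":1},{"travel":[0.0187,0.0003,0.0238],"rot":[0,-0.0139,0],"hand":1},{"travel":[0.0187,0.0003,0.0238],"rot":[0,-0.014,0],"hand":1},{"travel":[0,0,0],"rot":[0,0,0],"hand":1}]'

```text
clock: 11.92
position: [466.2, -223.6, 77.9]
ee_rot: [-0.661, 0.687, 0.213, 0.216]
contact_force: [0.2, 0.8, -0.9]
gripper_width: 85.4
grasp_force: 0.0
```

Run:
```python
from ik import *
yaw=np.radians(88.2);c=[469,-187.2];R=tool(yaw,np.radians(-35));print(log()["gripper_width"])
plan(np.append(c,31.5)+20*R[:,2],R,N=4)
```

```text
85.42996664706872
rows 4 travel [-0.003, -0.0018, 0.0789] rot [0.00013, 0.00022, -0.00034]
```

>>> servo_tool --motion '[{"travel":[-0.003,-0.0018,0.0789],"rot":[0,0,-0.0003],"hand":1},{"travel":[-0.003,-0.0018,0.0789],"rot":[0,0,-0.0003],"hand":1},{"travel":[-0.003,-0.0018,0.0789],"rot":[0,0,-0.0003],"hand":1},{"travel":[-0.003,-0.0018,0.0789],"rot":[0,0,-0.0003],"hand":1},{"travel":[0,0,0],"rot":[0,0,0],"hand":1},{"travel":[0,0,0],"rot":[0,0,0],"hand":0.75}]'

```text
clock: 12.42
position: [470.5, -173.8, 19.2]
ee_rot: [-0.667, 0.682, 0.209, 0.215]
contact_force: [0.8, -0.9, 0.7]
gripper_width: 75.3
grasp_force: 0.0
```

>>> servo_tool --motion '[{"travel":[0,0,0],"rot":[0,0,0],"hand":0.68},{"travel":[0,0,0],"rot":[0,0,0],"hand":0.64},{"travel":[0,0,0],"rot":[0,0,0],"hand":0.5},{"travel":[0,0,0],"rot":[0,0,0],"hand":0.4},{"travel":[0,0,0],"rot":[0,0,0],"hand":0.3},{"travel":[0,0,0],"rot":[0,0,0],"hand":0.3}]'

```text
clock: 12.92
position: [471.7, -175.5, 21.1]
ee_rot: [-0.667, 0.682, 0.207, 0.217]
contact_force: [-1.0, -1.3, 5.7]
gripper_width: 55.0
grasp_force: 64.3
```

Run:
```python
from ik import *
s=log();R0=Ro.from_quat(s["ee_rot"]).as_matrix();g=s["position"]-19*R0[:,2];print(g)
plan(s["position"]+[0,0,55],R0,N=3)
Rr=(Ro.from_matrix(R0)*Ro.from_euler('y',90,degrees=True)).as_matrix()
g2=g+[0,0,55];st=dict(position=s["position"]+[0,0,55],ee_rot=s["ee_rot"])
plan(g2+19*Rr[:,2],Rr,N=18,st=st)
```

```text
[ 471.29899341 -186.37801957   36.63911645]
rows 3 travel [-0.042, -0.0004, -0.0601] rot [-0.0, -0.0, -0.0]
rows 18 travel [0.0066, 0.0, -0.0003] rot [0.0, 0.01389, -0.0]
```

>>> servo_tool --motion '[{"travel":[-0.021,0,-0.03],"rot":[0,0,0],"hand":0.3},{"travel":[-0.021,0,-0.03],"rot":[0,0,0],"hand":0.3},{"travel":[-0.042,0,-0.06],"rot":[0,0,0],"hand":0.3},{"travel":[-0.042,0,-0.06],"rot":[0,0,0],"hand":0.3},{"travel":[0,0,0],"rot":[0,0,0],"hand":0.3}]'

```text
clock: 13.33
position: [472.9, -175.7, 77.9]
ee_rot: [-0.668, 0.682, 0.205, 0.217]
contact_force: [0.5, -0.0, -5.5]
gripper_width: 55.2
grasp_force: 64.9
```

>>> servo_tool --motion '[{"travel":[0.0066,0,-0.0003],"rot":[0,0.0139,0],"hand":0.3},{"travel":[0.0066,0,-0.0003],"rot":[0,0.0139,0],"hand":0.3},{"travel":[0.0066,0,-0.0003],"rot":[0,0.0139,0],"hand":0.3},{"travel":[0.0066,0,-0.0003],"rot":[0,0.0139,0],"hand":0.3},{"travel":[0.0066,0,-0.0003],"rot":[0,0.0139,0],"hand":0.3},{"travel":[0.0066,0,-0.0003],"rot":[0,0.0139,0],"hand":0.3},{"travel":[0.0066,0,-0.0003],"rot":[0,0.0139,0],"hand":0.3},{"travel":[0.0066,0,-0.0003],"rot":[0,0.0139,0],"hand":0.3},{"travel":[0.0066,0,-0.0003],"rot":[0,0.0139,0],"hand":0.3}]'

```text
clock: 14.08
position: [470.2, -187.8, 71.2]
ee_rot: [-0.695, 0.713, -0.064, -0.062]
contact_force: [-0.5, -1.9, -4.8]
gripper_width: 54.7
grasp_force: 64.6
```

>>> servo_tool --motion '[{"travel":[0.0066,0,-0.0003],"rot":[0,0.0139,0],"hand":0.3},{"travel":[0.0066,0,-0.0003],"rot":[0,0.0139,0],"hand":0.3},{"travel":[0.0066,0,-0.0003],"rot":[0,0.0139,0],"hand":0.3},{"travel":[0.0066,0,-0.0003],"rot":[0,0.0139,0],"hand":0.3},{"travel":[0.0066,0,-0.0003],"rot":[0,0.0139,0],"hand":0.3},{"travel":[0.0066,0,-0.0003],"rot":[0,0.0139,0],"hand":0.3},{"travel":[0.0066,0,-0.0003],"rot":[0,0.0139,0],"hand":0.3},{"travel":[0.0066,0,-0.0003],"rot":[0,0.0139,0],"hand":0.3},{"travel":[0.0066,0,-0.0003],"rot":[0,0.0139,0],"hand":0.3},{"travel":[0,0,0],"rot":[0,0,0],"hand":0.3}]'

```text
clock: 14.92
position: [470.0, -199.7, 76.3]
ee_rot: [-0.621, 0.635, -0.321, -0.329]
contact_force: [-0.9, 0.9, -7.0]
gripper_width: 55.1
grasp_force: 64.9
```

Run:
```python
from ik import *
s=log();R0=Ro.from_quat(s["ee_rot"]).as_matrix();print(R0.round(3),s["position"]-19*R0[:,2],s["contact_force"],s["joints"].round(2))
# basket in the side view by depth: lowest point height
p,d=get_image("side");np.savez("side1.npz",p=p,d=d)
c=camera_params("side");v,u=np.nonzero(d>0);K=c["camera_matrix"];k=d[v,u]
W=(np.c_[(u-K[0,2])/K[0,0]*k,(v-K[1,2])/K[1,1]*k,k]-c["t"])@c["R"]
m=(abs(W[:,0]-470)<55)&(abs(W[:,1]+187)<70)&(W[:,2]>15)&(W[:,2]<160)
Q=W[m];print(len(Q),np.percentile(Q,[1,5,50,95,99],axis=0).round())
```

```text
[[-0.012 -1.    -0.019]
 [-0.578  0.022 -0.816]
 [ 0.816  0.002 -0.578]] [ 470.37390161 -184.16187611   87.23985688] [-0.90325291  0.94225441 -7.02912573] [ 0.18  0.52 -0.95  1.3  -0.98 -1.45]
87 [[ 440. -200.   59.]
 [ 441. -185.   60.]
 [ 462. -175.   68.]
 [ 490. -160.   79.]
 [ 493. -159.   81.]]
```

>>> servo_tool --motion '[{"travel":[-0.054,0,0.0385],"rot":[0,0,0],"hand":0.3},{"travel":[-0.054,0,0.0385],"rot":[0,0,0],"hand":0.3},{"travel":[-0.054,0,0.0385],"rot":[0,0,0],"hand":0.3},{"travel":[-0.009,0,0.0065],"rot":[0,0.0007,0],"hand":0.3},{"travel":[-0.003,0,0.002],"rot":[0,0.0007,0],"hand":0.3},{"travel":[0,0,0],"rot":[0,0,0],"hand":0.3},{"travel":[0,0,0],"rot":[0,0,0],"hand":0.3}]'

```text
clock: 15.55
position: [471.0, -201.4, 26.8]
ee_rot: [-0.617, 0.635, -0.325, -0.33]
contact_force: [0.2, -1.3, -5.5]
gripper_width: 55.1
grasp_force: 64.9
```

>>> servo_tool --motion '[{"travel":[-0.003,0,0.002],"rot":[0,0,0],"hand":0.3},{"travel":[-0.003,0,0.002],"rot":[0,0,0],"hand":0.3},{"travel":[0,0,0],"rot":[0,0,0],"hand":0.3}]'

```text
clock: 15.8
position: [470.8, -201.3, 24.6]
ee_rot: [-0.618, 0.635, -0.325, -0.331]
contact_force: [0.4, 0.3, -6.1]
gripper_width: 55.1
grasp_force: 64.9
```

>>> servo_tool --motion '[{"travel":[-0.005,0,0.0035],"rot":[0,0,0],"hand":0.3},{"travel":[-0.003,0,0.002],"rot":[0,0,0],"hand":0.3},{"travel":[-0.003,0,0.002],"rot":[0,0,0],"hand":0.3},{"travel":[0,0,0],"rot":[0,0,0],"hand":0.3}]'

```text
clock: 16.13
position: [470.8, -201.5, 21.4]
ee_rot: [-0.618, 0.635, -0.326, -0.331]
contact_force: [0.0, 0.8, -2.4]
gripper_width: 55.2
grasp_force: 65.4
```

>>> servo_tool --motion '[{"travel":[-0.003,0,0.002],"rot":[0,0,0],"hand":0.3},{"travel":[-0.003,0,0.002],"rot":[0,0,0],"hand":0.3},{"travel":[0,0,0],"rot":[0,0,0],"hand":0.3}]'

```text
clock: 16.38
position: [470.9, -201.9, 21.4]
ee_rot: [-0.617, 0.634, -0.328, -0.332]
contact_force: [-3.5, 4.4, 7.0]
gripper_width: 54.6
grasp_force: 66.4
```

>>> servo_tool --motion '[{"travel":[0,0,0],"rot":[0,0,0],"hand":0.68},{"travel":[0,0,0],"rot":[0,0,0],"hand":0.8},{"travel":[0,0,0],"rot":[0,0,0],"hand":1},{"travel":[0,0,0],"rot":[0,0,0],"hand":1},{"travel":[0,0,-0.06],"rot":[0,0,0],"hand":1},{"travel":[0,0,-0.12],"rot":[0,0,0],"hand":1},{"travel":[0,0,-0.12],"rot":[0,0,0],"hand":1},{"travel":[0,0,-0.12],"rot":[0,0,0],"hand":1},{"travel":[0,0,-0.12],"rot":[0,0,0],"hand":1},{"travel":[0,0,0],"rot":[0,0,0],"hand":1}]'

```text
clock: 17.22
position: [476.7, -85.3, 98.1]
ee_rot: [-0.619, 0.635, -0.328, -0.327]
contact_force: [-0.3, 0.6, -0.7]
gripper_width: 85.0
grasp_force: 0.0
```

Run:
```python
from ik import *
s=log();print(s["position"])
plan([470,-200,180],tool(np.radians(88.5),0),N=11)
```

```text
[476.71203488 -85.28749216  98.12607494]
rows 11 travel [0.0531, 0.0012, -0.005] rot [-0.0002, -0.01392, 2e-05]
```

>>> servo_tool --motion '[{"travel":[0.0531,0.0012,-0.005],"rot":[-0.0002,-0.0139,0],"hand":1},{"travel":[0.0531,0.0012,-0.005],"rot":[-0.0002,-0.0139,0],"hand":1},{"travel":[0.0531,0.0012,-0.005],"rot":[-0.0002,-0.0139,0],"hand":1},{"travel":[0.0531,0.0012,-0.005],"rot":[-0.0002,-0.0139,0],"hand":1},{"travel":[0.0531,0.0012,-0.005],"rot":[-0.0002,-0.0139,0],"hand":1},{"travel":[0.0531,0.0012,-0.005],"rot":[-0.0002,-0.0139,0],"hand":1},{"travel":[0.0531,0.0012,-0.005],"rot":[-0.0002,-0.0139,0],"hand":1},{"travel":[0.0531,0.0012,-0.005],"rot":[-0.0002,-0.0139,0],"hand":1},{"travel":[0.0531,0.0012,-0.005],"rot":[-0.0002,-0.0139,0],"hand":1},{"travel":[0.0531,0.0012,-0.005],"rot":[-0.0002,-0.0139,0],"hand":1}]'

```text
clock: 18.05
position: [466.5, -192.5, 176.5]
ee_rot: [-0.695, 0.717, -0.029, -0.033]
contact_force: [0.0, -0.6, -0.7]
gripper_width: 85.6
grasp_force: 0.0
```

>>> servo_tool --motion '[{"travel":[0.0531,0.0012,-0.005],"rot":[-0.0002,-0.0139,0],"hand":1},{"travel":[0,0,0],"rot":[0,0,0],"hand":1}]'

```text
clock: 18.22
position: [467.1, -209.0, 179.5]
ee_rot: [-0.693, 0.721, 0.001, -0.002]
contact_force: [1.0, -1.1, 0.8]
gripper_width: 85.4
grasp_force: 0.0
```

Run:
```python
from ik import *
s,p,d=snap("wrist","w9",(180,90,340,250),3.7);P=cloud(s,d);print(s["position"])
Q=P[(abs(P[:,0]-470)<60)&(abs(P[:,1]+185)<70)&(P[:,2]>25)&(P[:,2]<90)]
w=Q[(Q[:,2]>50)&(Q[:,2]<66)&(Q[:,1]<-172)]
r=cv2.minAreaRect(w[:,:2].astype(np.float32));print("front face rect",r,np.median(w[:,2]))
for a,b in((50,58),(58,66),(66,74),(74,80)):
    t=Q[(Q[:,2]>a)&(Q[:,2]<b)];print(a,b,len(t),t.min(0).round(1),t.max(0).round(1))
```

```text
[ 467.09163648 -208.97458796  179.47372795]
front face rect ((469.9320068359375, -197.62551879882812), (52.39716720581055, 55.981075286865234), 88.38287353515625) 62.08382147684693
50 58 210 [ 441.5 -224.4   50. ] [ 497.1 -159.5   58. ]
58 66 2103 [ 441.3 -224.4   58. ] [ 498.2 -174.5   65.9]
66 74 228 [ 445.5 -189.6   66. ] [ 481.5 -165.4   74. ]
74 80 246 [ 445.8 -190.2   74. ] [ 481.3 -165.6   79.1]
```

View pics/w9.png

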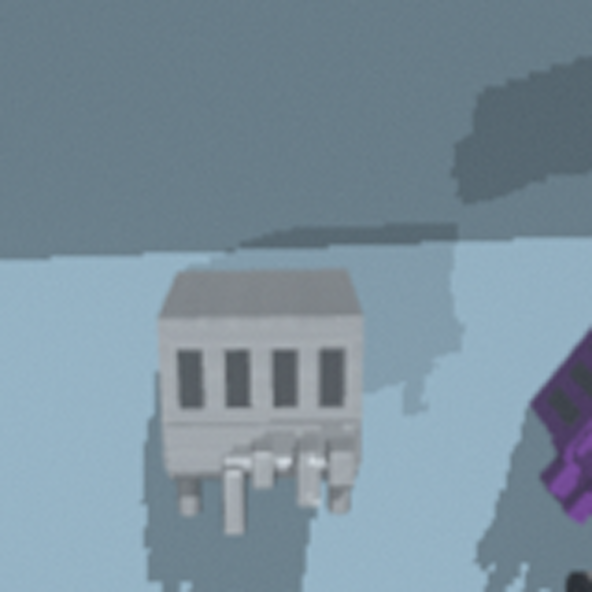

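The basket lies flat on its back with the bolt still home: underside edge at (260,270), tab at (235,500). Next I regrip from the underside.

Run:
```python
from ik import *
yaw=np.radians(88.4);R=tool(yaw,np.radians(-40));t=np.array([470,-196,33])+20*R[:,2]
plan(t-85*R[:,2],R,N=8)
plan(t,R,N=4,st=dict(position=t-85*R[:,2],ee_rot=Ro.from_matrix(R).as_quat()))
```

```text
rows 8 travel [0.0291, -0.002, 0.0422] rot [5e-05, -0.01398, -0.00025]
rows 4 travel [0.0, -0.0, 0.085] rot [0.0, 0.0, 0.0]
```

>>> servo_tool --motion '[{"travel":[0.0291,-0.002,0.0422],"rot":[0,-0.014,-0.0002],"hand":1},{"travel":[0.0291,-0.002,0.0422],"rot":[0,-0.014,-0.0002],"hand":1},{"travel":[0.0291,-0.002,0.0422],"rot":[0,-0.014,-0.0002],"hand":1},{"travel":[0.0291,-0.002,0.0422],"rot":[0,-0.014,-0.0002],"hand":1},{"travel":[0.0291,-0.002,0.0422],"rot":[0,-0.014,-0.0002],"hand":1},{"travel":[0.0291,-0.002,0.0422],"rot":[0,-0.014,-0.0002],"hand":1},{"travel":[0.0291,-0.002,0.0422],"rot":[0,-0.014,-0.0002],"hand":1},{"travel":[0.0291,-0.002,0.0422],"rot":[0,-0.014,-0.0002],"hand":1},{"travel":[0,0,0],"rot":[0,0,0],"hand":1}]'

```text
clock: 19.02
position: [465.9, -234.9, 76.4]
ee_rot: [-0.652, 0.674, 0.247, 0.243]
contact_force: [-0.2, 0.2, -0.1]
gripper_width: 85.2
grasp_force: 0.0
```

Run:
```python
from ik import *
yaw=np.radians(88.4);R=tool(yaw,np.radians(-40));t=np.array([470,-196,33])+20*R[:,2];log()
plan(t,R,N=4)
```

```text
rows 4 travel [-0.0016, -0.0037, 0.0783] rot [0.00053, 0.00033, -0.00038]
```

>>> servo_tool --motion '[{"travel":[-0.0016,-0.0037,0.0783],"rot":[0.0004,0.0003,-0.0004],"hand":1},{"travel":[-0.0016,-0.0037,0.0783],"rot":[0.0004,0.0003,-0.0004],"hand":1},{"travel":[-0.0016,-0.0037,0.0783],"rot":[0.0004,0.0003,-0.0004],"hand":1},{"travel":[-0.0016,-0.0037,0.0783],"rot":[0.0004,0.0003,-0.0004],"hand":1},{"travel":[0,0,0],"rot":[0,0,0],"hand":0.8},{"travel":[0,0,0],"rot":[0,0,0],"hand":0.7},{"travel":[0,0,0],"rot":[0,0,0],"hand":0.65},{"travel":[0,0,0],"rot":[0,0,0],"hand":0.5},{"travel":[0,0,0],"rot":[0,0,0],"hand":0.3},{"travel":[0,0,0],"rot":[0,0,0],"hand":0.3}]'

```text
clock: 19.85
position: [473.2, -183.5, 24.4]
ee_rot: [-0.659, 0.671, 0.234, 0.245]
contact_force: [-3.2, 1.1, 5.5]
gripper_width: 55.3
grasp_force: 63.9
```

Run:
```python
from ik import *
s=log();R0=Ro.from_quat(s["ee_rot"]).as_matrix();g=s["position"]-19*R0[:,2];print(g,s["grasp_force"],s["gripper_width"],R0.round(3))
up=np.array([0,0,75]);plan(s["position"]+up,R0,N=4)
Rr=(Ro.from_matrix(R0)*Ro.from_euler('y',90,degrees=True)).as_matrix()
plan(g+up+19*Rr[:,2],Rr,N=18,st=dict(position=s["position"]+up,ee_rot=s["ee_rot"]))
```

```text
[ 472.82182629 -195.58418258   39.05099527] 63.89374494552612 55.283384983245014 [[-0.01  -1.     0.02 ]
 [-0.77   0.021  0.638]
 [-0.638 -0.009 -0.77 ]]
rows 4 travel [-0.0479, -0.0007, -0.0577] rot [0.0, 0.0, -0.0]
rows 18 travel [0.0066, 0.0, -0.0003] rot [0.0, 0.01389, 0.0]
```

>>> servo_tool --motion '[{"travel":[-0.024,0,-0.0288],"rot":[0,0,0],"hand":0.3},{"travel":[-0.048,0,-0.0577],"rot":[0,0,0],"hand":0.3},{"travel":[-0.048,0,-0.0577],"rot":[0,0,0],"hand":0.3},{"travel":[-0.048,0,-0.0577],"rot":[0,0,0],"hand":0.3},{"travel":[-0.024,0,-0.0288],"rot":[0,0,0],"hand":0.3},{"travel":[0,0,0],"rot":[0,0,0],"hand":0.3}]'

```text
clock: 20.35
position: [474.7, -184.4, 100.2]
ee_rot: [-0.66, 0.671, 0.23, 0.246]
contact_force: [0.6, -0.1, -5.9]
gripper_width: 55.3
grasp_force: 64.5
```

>>> servo_tool --motion '[{"travel":[0.0066,0,-0.0003],"rot":[0,0.0139,0],"hand":0.3},{"travel":[0.0066,0,-0.0003],"rot":[0,0.0139,0],"hand":0.3},{"travel":[0.0066,0,-0.0003],"rot":[0,0.0139,0],"hand":0.3},{"travel":[0.0066,0,-0.0003],"rot":[0,0.0139,0],"hand":0.3},{"travel":[0.0066,0,-0.0003],"rot":[0,0.0139,0],"hand":0.3},{"travel":[0.0066,0,-0.0003],"rot":[0,0.0139,0],"hand":0.3},{"travel":[0.0066,0,-0.0003],"rot":[0,0.0139,0],"hand":0.3},{"travel":[0.0066,0,-0.0003],"rot":[0,0.0139,0],"hand":0.3},{"travel":[0.0066,0,-0.0003],"rot":[0,0.0139,0],"hand":0.3}]'

```text
clock: 21.1
position: [472.2, -196.3, 93.1]
ee_rot: [-0.698, 0.714, -0.037, -0.031]
contact_force: [-1.4, -1.6, -5.9]
gripper_width: 55.4
grasp_force: 64.4
```

>>> servo_tool --motion '[{"travel":[0.0066,0,-0.0003],"rot":[0,0.0139,0],"hand":0.3},{"travel":[0.0066,0,-0.0003],"rot":[0,0.0139,0],"hand":0.3},{"travel":[0.0066,0,-0.0003],"rot":[0,0.0139,0],"hand":0.3},{"travel":[0.0066,0,-0.0003],"rot":[0,0.0139,0],"hand":0.3},{"travel":[0.0066,0,-0.0003],"rot":[0,0.0139,0],"hand":0.3},{"travel":[0.0066,0,-0.0003],"rot":[0,0.0139,0],"hand":0.3},{"travel":[0.0066,0,-0.0003],"rot":[0,0.0139,0],"hand":0.3},{"travel":[0.0066,0,-0.0003],"rot":[0,0.0139,0],"hand":0.3},{"travel":[0.0066,0,-0.0003],"rot":[0,0.0139,0],"hand":0.3},{"travel":[0,0,0],"rot":[0,0,0],"hand":0.3}]'

```text
clock: 21.93
position: [471.6, -208.5, 97.3]
ee_rot: [-0.634, 0.646, -0.299, -0.302]
contact_force: [-0.6, -0.4, -6.7]
gripper_width: 55.4
grasp_force: 64.5
```

Run:
```python
from ik import *
s=log();R0=Ro.from_quat(s["ee_rot"]).as_matrix();g=s["position"]-19*R0[:,2];print(g,g+[0,-8,-3],s["grasp_force"],s["contact_force"],R0.round(3),s["joints"].round(2))
# tray from top view: metallic contour via depth-free mask: saturation
d=np.load("top0.npz");p=d["p"];k=512/800
hsv=cv2.cvtColor(p[150:220,170:245],cv2.COLOR_RGB2HSV);m=(hsv[...,1]<55).astype(np.uint8)*255
m=cv2.morphologyEx(m,cv2.MORPH_CLOSE,np.ones((5,5)))
cs=max(cv2.findContours(m,cv2.RETR_EXTERNAL,cv2.CHAIN_APPROX_NONE)[0],key=cv2.contourArea)
b=cv2.boxPoints(cv2.minAreaRect(cs))+[170,150];B=np.array([onz("top",u,v,8) for u,v in b]);print(B.round(),B.mean(0).round(1),[np.linalg.norm(B[i]-B[i-1]).round() for i in range(4)])
c=B.mean(0)
y=Ro.from_matrix(R0)
t=s["position"]+[c[0]-g[0],c[1]+8-g[1],0];plan(t,R0,N=14)
q=s["joints"]
for a in np.linspace(0,1,5): q,e=ik(s["position"]+(t-s["position"])*a,R0,q);print(q.round(2),round(e,4))
q,e=ik(t-[0,0,75],R0,q);print(q.round(2),round(e,4))
```

```text
[ 471.87354851 -193.85540928  109.46240181] [ 471.87354851 -201.85540928  106.46240181] 64.54575061798096 [-0.55754761 -0.3930036  -6.71815008] [[-0.014 -1.    -0.012]
 [-0.638  0.018 -0.77 ]
 [ 0.77  -0.003 -0.638]] [ 0.15  0.44 -0.93  1.26 -0.93 -1.33]
[[486. 290.   8.]
 [668. 295.   8.]
 [671.  47.   8.]
 [489.  44.   8.]] [578.3 169.2   8. ] [np.float64(245.0), np.float64(182.0), np.float64(248.0), np.float64(182.0)]
rows 14 travel [-0.068, -0.0285, -0.082] rot [0.0, 0.0, 0.0]
[ 0.15  0.44 -0.93  1.26 -0.93 -1.33] 0.0
[ 0.39  0.49 -0.81  0.99 -1.01 -1.28] 0.0
[ 0.57  0.56 -0.65  0.8  -1.11 -1.24] 0.0
[ 0.69  0.63 -0.46  0.67 -1.23 -1.19] 0.0
[ 0.78  0.73 -0.24  0.58 -1.36 -1.16] 0.0
[ 0.78  0.82 -0.27  0.6  -1.25 -1.23] 0.0
```

Run:
```python
from ik import *
s=sensors.read_state();R0=Ro.from_quat(s["ee_rot"]).as_matrix()
plan(s["position"]+[90,364,0],R0,N=20)
```

```text
rows 20 travel [-0.0467, -0.0167, -0.0563] rot [0.0, 0.0, 0.0]
```

>>> servo_tool --motion '[{"travel":[-0.0234,-0.0083,-0.0281],"rot":[0,0,0],"hand":0.3},{"travel":[-0.0467,-0.0167,-0.0563],"rot":[0,0,0],"hand":0.3},{"travel":[-0.0467,-0.0167,-0.0563],"rot":[0,0,0],"hand":0.3},{"travel":[-0.0467,-0.0167,-0.0563],"rot":[0,0,0],"hand":0.3},{"travel":[-0.0467,-0.0167,-0.0563],"rot":[0,0,0],"hand":0.3},{"travel":[-0.0467,-0.0167,-0.0563],"rot":[0,0,0],"hand":0.3},{"travel":[-0.0467,-0.0167,-0.0563],"rot":[0,0,0],"hand":0.3},{"travel":[-0.0467,-0.0167,-0.0563],"rot":[0,0,0],"hand":0.3},{"travel":[-0.0467,-0.0167,-0.0563],"rot":[0,0,0],"hand":0.3},{"travel":[-0.0467,-0.0167,-0.0563],"rot":[0,0,0],"hand":0.3}]'

```text
clock: 22.77
position: [515.8, -35.6, 99.6]
ee_rot: [-0.632, 0.649, -0.299, -0.3]
contact_force: [0.7, 0.1, -5.8]
gripper_width: 55.4
grasp_force: 64.6
```

>>> servo_tool --motion '[{"travel":[-0.0467,-0.0167,-0.0563],"rot":[0,0,0],"hand":0.3},{"travel":[-0.0467,-0.0167,-0.0563],"rot":[0,0,0],"hand":0.3},{"travel":[-0.0467,-0.0167,-0.0563],"rot":[0,0,0],"hand":0.3},{"travel":[-0.0467,-0.0167,-0.0563],"rot":[0,0,0],"hand":0.3},{"travel":[-0.0467,-0.0167,-0.0563],"rot":[0,0,0],"hand":0.3},{"travel":[-0.0467,-0.0167,-0.0563],"rot":[0,0,0],"hand":0.3},{"travel":[-0.0467,-0.0167,-0.0563],"rot":[0,0,0],"hand":0.3},{"travel":[-0.0467,-0.0167,-0.0563],"rot":[0,0,0],"hand":0.3},{"travel":[-0.0467,-0.0167,-0.0563],"rot":[0,0,0],"hand":0.3},{"travel":[-0.0467,-0.0167,-0.0563],"rot":[0,0,0],"hand":0.3}]'

```text
clock: 23.6
position: [561.2, 146.2, 99.2]
ee_rot: [-0.632, 0.649, -0.298, -0.3]
contact_force: [0.5, 0.5, -4.7]
gripper_width: 55.5
grasp_force: 64.6
```

>>> servo_tool --motion '[{"travel":[-0.0234,-0.0083,-0.0281],"rot":[0,0,0],"hand":0.3},{"travel":[0,0,0],"rot":[0,0,0],"hand":0.3}]'

```text
clock: 23.77
position: [564.5, 156.4, 99.6]
ee_rot: [-0.633, 0.648, -0.3, -0.299]
contact_force: [0.7, 0.4, -4.8]
gripper_width: 55.0
grasp_force: 65.0
```

Run:
```python
from ik import *
s=log();R0=Ro.from_quat(s["ee_rot"]).as_matrix();g=s["position"]-19*R0[:,2];print(g,g+[0,-8,-3],s["contact_force"],R0.round(3))
c=g+[0,-8,-3]
Rt=Ro.from_euler('z',-np.arctan2(0,1)).as_matrix()
t=s["position"]+[562-c[0],162-c[1],-(c[2]-44)];plan(t,tool(np.radians(88.9),np.radians(50.3)),N=6)
p,d=get_image("side");np.savez("side2.npz",p=p,d=d);cv2.imwrite("pics/side2.png",p[...,::-1])
cm=camera_params("side");v,u=np.nonzero(d>0);K=cm["camera_matrix"];k=d[v,u]
W=(np.c_[(u-K[0,2])/K[0,0]*k,(v-K[1,2])/K[1,1]*k,k]-cm["t"])@cm["R"]
m=(abs(W[:,0]-c[0])<60)&(abs(W[:,1]-c[1])<60)&(W[:,2]>40)&(W[:,2]<170)
print(np.percentile(W[m],[1,5,50,95,99],axis=0).round())
```

```text
[564.62599265 171.01391233 111.73282992] [564.62599265 163.01391233 108.73282992] [ 0.74803177  0.39449964 -4.78790511] [[-0.02  -1.    -0.009]
 [-0.641  0.02  -0.768]
 [ 0.768 -0.01  -0.641]]
rows 6 travel [-0.0327, 0.002, 0.0282] rot [-0.00016, 7e-05, -0.00021]
[[533. 130. 135.]
 [534. 132. 139.]
 [550. 140. 140.]
 [571. 150. 142.]
 [576. 151. 143.]]
```

>>> servo_tool --motion '[{"travel":[-0.0327,0.002,0.0282],"rot":[-0.0002,0,-0.0002],"hand":0.3},{"travel":[-0.0327,0.002,0.0282],"rot":[-0.0002,0,-0.0002],"hand":0.3},{"travel":[-0.0327,0.002,0.0282],"rot":[-0.0002,0,-0.0002],"hand":0.3},{"travel":[-0.0327,0.002,0.0282],"rot":[-0.0002,0,-0.0002],"hand":0.3},{"travel":[-0.0327,0.002,0.0282],"rot":[-0.0002,0,-0.0002],"hand":0.3},{"travel":[-0.0327,0.002,0.0282],"rot":[-0.0002,0,-0.0002],"hand":0.3},{"travel":[0,0,0],"rot":[0,0,0],"hand":0.3},{"travel":[0,0,0],"rot":[0,0,0],"hand":0.3}]'

```text
clock: 24.48
position: [560.7, 152.4, 35.3]
ee_rot: [-0.633, 0.646, -0.298, -0.306]
contact_force: [0.5, 0.9, -4.8]
gripper_width: 55.5
grasp_force: 64.7
```

>>> servo_tool --motion '[{"travel":[-0.0046,0,0.0039],"rot":[0,0,0],"hand":0.3},{"travel":[-0.0046,0,0.0039],"rot":[0,0,0],"hand":0.3},{"travel":[-0.0046,0,0.0039],"rot":[0,0,0],"hand":0.3},{"travel":[0,0,0],"rot":[0,0,0],"hand":0.3},{"travel":[0,0,0],"rot":[0,0,0],"hand":0.3}]'

```text
clock: 24.9
position: [561.0, 152.8, 31.8]
ee_rot: [-0.633, 0.647, -0.298, -0.305]
contact_force: [-0.4, -0.5, -5.6]
gripper_width: 55.3
grasp_force: 64.8
```

>>> servo_tool --motion '[{"travel":[-0.0046,0,0.0039],"rot":[0,0,0],"hand":0.3},{"travel":[-0.0046,0,0.0039],"rot":[0,0,0],"hand":0.3},{"travel":[0,0,0],"rot":[0,0,0],"hand":0.3},{"travel":[0,0,0],"rot":[0,0,0],"hand":0.3}]'

```text
clock: 25.23
position: [560.9, 152.6, 28.5]
ee_rot: [-0.633, 0.647, -0.298, -0.305]
contact_force: [-0.6, -0.1, -4.8]
gripper_width: 55.3
grasp_force: 64.8
```

>>> servo_tool --motion '[{"travel":[-0.0035,0,0.003],"rot":[0,0,0],"hand":0.3},{"travel":[-0.0035,0,0.003],"rot":[0,0,0],"hand":0.3},{"travel":[0,0,0],"rot":[0,0,0],"hand":0.3},{"travel":[0,0,0],"rot":[0,0,0],"hand":0.3}]'

```text
clock: 25.57
position: [561.0, 152.5, 26.4]
ee_rot: [-0.633, 0.647, -0.298, -0.305]
contact_force: [0.6, -0.4, -5.3]
gripper_width: 55.2
grasp_force: 64.7
```

>>> servo_tool --motion '[{"travel":[-0.0035,0,0.003],"rot":[0,0,0],"hand":0.3},{"travel":[0,0,0],"rot":[0,0,0],"hand":0.3},{"travel":[0,0,0],"rot":[0,0,0],"hand":0.3}]'

```text
clock: 25.82
position: [561.0, 152.6, 26.0]
ee_rot: [-0.633, 0.646, -0.298, -0.305]
contact_force: [-0.4, -0.3, -0.6]
gripper_width: 55.8
grasp_force: 65.2
```

>>> servo_tool --motion '[{"travel":[-0.0012,0,0.001],"rot":[0,0,0],"hand":0.3},{"travel":[0,0,0],"rot":[0,0,0],"hand":0.3},{"travel":[0,0,0],"rot":[0,0,0],"hand":0.67},{"travel":[0,0,0],"rot":[0,0,0],"hand":0.75},{"travel":[0,0,0],"rot":[0,0,0],"hand":1},{"travel":[0,0,0],"rot":[0,0,0],"hand":1},{"travel":[0,0,0],"rot":[0,0,0],"hand":1}]'

```text
clock: 26.4
position: [561.0, 152.6, 24.7]
ee_rot: [-0.633, 0.647, -0.298, -0.305]
contact_force: [-0.3, 0.0, -0.2]
gripper_width: 85.2
grasp_force: 0.0
```

>>> servo_tool --motion '[{"travel":[0,0,-0.05],"rot":[0,0,0],"hand":1},{"travel":[0,0,-0.12],"rot":[0,0,0],"hand":1},{"travel":[0,0,-0.12],"rot":[0,0,0],"hand":1},{"travel":[0.05,0,-0.1],"rot":[0,0,0],"hand":1},{"travel":[0.12,0,-0.05],"rot":[0,0,0],"hand":1},{"travel":[0.12,0,0],"rot":[0,0,0],"hand":1},{"travel":[0.1,0,0],"rot":[0,0,0],"hand":1},{"travel":[0,0,0],"rot":[0,0,0],"hand":1},{"travel":[0,0,0],"rot":[0,0,0],"hand":1}]'

```text
clock: 27.15
position: [561.8, 175.6, 171.6]
ee_rot: [-0.633, 0.648, -0.298, -0.303]
contact_force: [0.1, 0.6, -1.2]
gripper_width: 85.4
grasp_force: 0.0
```

Run:
```python
from ik import *
s=log();print(s["position"],s["contact_force"])
for n in("side","top"):
    p,d=get_image(n);np.savez(n+"3.npz",p=p,d=d)
    cm=camera_params(n);v,u=np.nonzero(d>0);K=cm["camera_matrix"];k=d[v,u]
    W=(np.c_[(u-K[0,2])/K[0,0]*k,(v-K[1,2])/K[1,1]*k,k]-cm["t"])@cm["R"]
    m=(abs(W[:,0]-562)<65)&(abs(W[:,1]-162)<65)&(W[:,2]>55)&(W[:,2]<75);Q=W[m]
    if len(Q)<20: print(n,len(Q));continue
    print(n,len(Q),cv2.minAreaRect(Q[:,:2].astype(np.float32)))
    A=np.c_[Q[:,:2]-Q[:,:2].mean(0),np.ones(len(Q))];print("plane",np.linalg.lstsq(A,Q[:,2],rcond=None)[0],Q[:,:2].mean(0))
    if n=="top":
        for b in[(480,240,560,80)]: pass
```

```text
[561.80714807 175.59010178 171.62222435] [ 0.09759447  0.55871035 -1.15739648]
side 23 ((576.7637329101562, 190.09849548339844), (7.398855209350586, 28.819015502929688), 71.22898864746094)
plane [ 0.20368011 -0.49930333 60.83352307] [579.8091126  188.64777585]
top 317 ((561.7259521484375, 161.69529724121094), (54.897613525390625, 63.35181427001953), 0.7520086169242859)
plane [-1.10975371e-02  7.92253093e-03  6.40545391e+01] [561.4866731 160.8189577]
```

```bash
python3 -c "
from bench import *
print(job_done())"
```

```text
the job is handed in; nothing more can be done
None
```

The job is handed in, but no verdict came back. The bolt is home and held a 6 N tug, and the basket stands level on its studs near the tray's middle, released. The four vials were not checked individually at the end.

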